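Hang the washed griddle tools on the roll-out drip rack

TASK

Roll the drip rack right out to its front stop and push its brake pedal fully down so that it cannot roll while you load it. Hang every washed griddle tool that stands on the counter by the eye of its grip on a rack hook, one tool to a hook, then flick the pedal fully up again and roll the rack right back to where it parks, with the tools hanging on it. Leave the glass and the two shakers standing where they are.

Things in the scene. Friction and masses are not known exactly. Their poses are not given: they have to be found in the camera images.
- smash_press_mid (a point): burger smash press: flat round steel plate, 76 mm across and 8 mm thick, on a thin stem. Stands on its head, 171 mm high. Upright black flat grip, 26 mm wide (own y) by 14 mm thick (own x), from 70 to 171 mm above its underside, an eye through its top. Under 0.6 kg. Point: on its axis half-way up, 85.5 mm above the underside; z towards the eye. 2 or 3 of the 4 tools are there; an absent one has no pose.
- smash_press_eye (a point): centre of the eye of the smash press, on its axis, 151 mm above its underside. The eye is a hole 16 mm wide (along y) and 26 mm high (along z), open right through along x; 7 mm of material above it, 5 mm at each side. Axes as the tool's, which is the same turned half round.
- masher_mid (a point): masher: square perforated steel plate, 64 x 64 x 5 mm, on two bent wire legs. Stands on its head, 171 mm high. Upright black flat grip, 26 mm wide (own y) by 14 mm thick (own x), from 70 to 171 mm above its underside, an eye through its top. Under 0.6 kg. Point: on its axis half-way up, 85.5 mm above the underside; z towards the eye. 2 or 3 of the 4 tools are there; an absent one has no pose.
- masher_eye (a point): centre of the eye of the masher, on its axis, 151 mm above its underside. The eye is a hole 16 mm wide (along y) and 26 mm high (along z), open right through along x; 7 mm of material above it, 5 mm at each side. Axes as the tool's, which is the same turned half round.
- egg_ring_mid (a point): egg ring: open steel ring, 76 mm across and 18 mm high, with a crossbar and a thin stem. Stands on its head, 171 mm high. Upright black flat grip, 26 mm wide (own y) by 14 mm thick (own x), from 70 to 171 mm above its underside, an eye through its top. Under 0.6 kg. Point: on its axis half-way up, 85.5 mm above the underside; z towards the eye. 2 or 3 of the 4 tools are there; an absent one has no pose.
- egg_ring_eye (a point): centre of the eye of the egg ring, on its axis, 151 mm above its underside. The eye is a hole 16 mm wide (along y) and 26 mm high (along z), open right through along x; 7 mm of material above it, 5 mm at each side. Axes as the tool's, which is the same turned half round.
- pounder_mid (a point): meat pounder: solid steel knob, 66 mm across and 30 mm high, on a short stem. Stands on its head, 171 mm high. Upright black flat grip, 26 mm wide (own y) by 14 mm thick (own x), from 70 to 171 mm above its underside, an eye through its top. Under 0.6 kg. Point: on its axis half-way up, 85.5 mm above the underside; z towards the eye. 2 or 3 of the 4 tools are there; an absent one has no pose.
- pounder_eye (a point): centre of the eye of the pounder, on its axis, 151 mm above its underside. The eye is a hole 16 mm wide (along y) and 26 mm high (along z), open right through along x; 7 mm of material above it, 5 mm at each side. Axes as the tool's, which is the same turned half round.
- rack (a joint): travel of the drip rack on its track, m: 0 parked at the back, 0.12 out at the front stop (towards the robot, along the rack's -x). Rolls with about 2.5 N of drag. The rack is a steel tray 175 mm deep and 300 mm wide, rim 42 mm above the counter, with a rail on two posts along its back.
- rack_handle (a point): middle of the top bar of the arched handle at the front of the rack: round bar 12 mm thick, straight for 84 mm along y, axis 75 mm above the counter, free below down to 42 mm. Axes of the rack: x along the track away from the robot, y left, z up. Moves with the rack.
- brake (a joint): angle of the brake pedal, rad: 0 fully up (released), 0.75 fully down (locked). Friction of 0.12 N m: it stays where it is left. At the front stop its tooth drops in front of a keeper on the track and holds the rack; when the rack is not right out the tooth lands on the keeper and the pedal stops short. Follow its arc: dragging along it rolls the rack.
- brake_pedal (a point): on the brake pedal at the front left of the rack: a plate 30 mm wide (along y), 5 mm thick (4 mm more of rubber tread on top), 64 mm long from hinge to tip, pointing to the robot. Point at mid-plate, 46 mm from the hinge axis; up it is 65 mm above the counter (pedal sloping 0.75 rad), down 34 mm (level). Push it from above; pinch its edges to lift.
- brake_hinge (a point): centre of the pedal's hinge on the rack, 34 mm above the counter; the axis runs along y. Axes as the rack's; moves with the rack.
- hook_left (a point): left hook of the rack's rail, 7 mm round bar towards the robot (-x; axes as the rack's). Point on its axis, 250 mm above the counter; level from the rail (12 mm thick, 35 mm behind the point) to 20 mm before the point, then turned up 8 mm over the last 8 mm. Nothing above it. Hooks 100 mm apart. A hung tool's eye centre is about 9 mm below the point.
- hook_middle (a point): middle hook of the rack's rail, 7 mm round bar towards the robot (-x; axes as the rack's). Point on its axis, 250 mm above the counter; level from the rail (12 mm thick, 35 mm behind the point) to 20 mm before the point, then turned up 8 mm over the last 8 mm. Nothing above it. Hooks 100 mm apart. A hung tool's eye centre is about 9 mm below the point.
- hook_right (a point): right hook of the rack's rail, 7 mm round bar towards the robot (-x; axes as the rack's). Point on its axis, 250 mm above the counter; level from the rail (12 mm thick, 35 mm behind the point) to 20 mm before the point, then turned up 8 mm over the last 8 mm. Nothing above it. Hooks 100 mm apart. A hung tool's eye centre is about 9 mm below the point.
- tumbler_mid (a point): empty drinking glass, 81 mm across, 91 mm high: stands there, leave it; point at its centre.
- salt_mid (a point): salt shaker, 44 mm across, 90 mm high: stands there, leave it; point at its centre.
- spice_mid (a point): spice shaker, 44 mm across, 90 mm high: stands there, leave it; point at its centre.
There are look-alikes about, which are no part of the job. Leave any yellow look-alike of the part that bears smash_press_mid alone.

How it is judged (in metres and radians):
On the way, in this order (a step that is already met when the one before it is completed fails the run):
1. the rack is rolled out to its front stop (value of joint rack above 0.108 m), for 0.2 s.
2. the brake pedal is down and the rack is out (value of joint brake above 0.66 rad and value of joint rack above 0.108 m), for 0.2 s.
3. every tool hangs by its eye on a hook of its own, let go, on the braked rack (all of step 2 and (distance between smash_press_eye and hook_left below 0.03 m or distance between smash_press_eye and hook_middle below 0.03 m or distance between smash_press_eye and hook_right below 0.03 m) and angle between each of smash_press_mid, masher_mid, egg_ring_mid, pounder_mid's own z axis and vertical below 0.5 rad and (distance between masher_eye and hook_left below 0.03 m or distance between masher_eye and hook_middle below 0.03 m or distance between masher_eye and hook_right below 0.03 m) and (distance between egg_ring_eye and hook_left below 0.03 m or distance between egg_ring_eye and hook_middle below 0.03 m or distance between egg_ring_eye and hook_right below 0.03 m) and (distance between pounder_eye and hook_left below 0.03 m or distance between pounder_eye and hook_middle below 0.03 m or distance between pounder_eye and hook_right below 0.03 m) and contact force between each of smash_press, masher, egg_ring, pounder and the fingers below 0.05 N and horizontal distance between smash_press_eye and masher_eye above 0.06 m and horizontal distance between each of smash_press_eye, masher_eye and egg_ring_eye above 0.06 m and horizontal distance between each of smash_press_eye, masher_eye, egg_ring_eye and pounder_eye above 0.06 m), for 0.2 s.
4. the brake pedal is up again while the rack is out (value of joint brake below 0.2 rad and value of joint rack above 0.108 m), for 0.2 s.
At the end, for the whole second after the job is handed in: Every tool present hangs by its eye on a hook of its own (eye centre within 30 mm of the hook's point; tool within 0.5 rad of upright, swinging at under 0.5 m/s), the rack stands within 10 mm of its parked place, the brake pedal is up (under 0.2 rad) (value of joint rack below 0.01 m and value of joint brake below 0.2 rad and (distance between smash_press_eye and hook_left below 0.03 m or distance between smash_press_eye and hook_middle below 0.03 m or distance between smash_press_eye and hook_right below 0.03 m) and angle between each of smash_press_mid, masher_mid, egg_ring_mid, pounder_mid's own z axis and vertical below 0.5 rad and (distance between masher_eye and hook_left below 0.03 m or distance between masher_eye and hook_middle below 0.03 m or distance between masher_eye and hook_right below 0.03 m) and (distance between egg_ring_eye and hook_left below 0.03 m or distance between egg_ring_eye and hook_middle below 0.03 m or distance between egg_ring_eye and hook_right below 0.03 m) and (distance between pounder_eye and hook_left below 0.03 m or distance between pounder_eye and hook_middle below 0.03 m or distance between pounder_eye and hook_right below 0.03 m) and horizontal distance between smash_press_eye and masher_eye above 0.06 m and horizontal distance between each of smash_press_eye, masher_eye and egg_ring_eye above 0.06 m and horizontal distance between each of smash_press_eye, masher_eye, egg_ring_eye and pounder_eye above 0.06 m and linear speed of each of smash_press, masher, egg_ring, pounder below 0.5 m/s); the robot touches nothing.
It fails at once if the glass or a shaker is shoved away or tipped over (distance of any of tumbler_mid, salt_mid, spice_mid from where it was at the start of the episode above 0.04 m or angle between any of tumbler_mid, salt_mid, spice_mid's own z axis and vertical above 0.5 rad).
It fails at once if a tool falls off the counter (height (world z) of any of smash_press_mid, masher_mid, egg_ring_mid, pounder_mid below -0.02 m).
Of smash_press, masher, egg_ring, pounder only 2 to 3 are there at a start; the rules pass over those that are not, and their reading is None.
At some moment in a run one of smash_press, masher, egg_ring, pounder may be knocked a few centimetres aside while the robot is not near it.
It also fails if it takes over 210 s, if anything falls off the work surface, if the arm or the gripper's body presses on something with over 40 N, if the wrist force passes 120 N, or if a joint passes its speed limit or range.

ROBOT

A 6-joint arm with a two-finger parallel gripper is mounted at the origin on a cart in front of the work surface, level with it; the furniture and walls round the work are solid. World frame = base frame: x ahead of the robot, y to its left, z up, the work surface at z = 0. Lengths are in m, angles in degrees, forces in N, time in s.
With the tool pointing down it reaches from about 0.4 to 0.825 m from the base axis. Payload 7 kg.
Tool frame: the origin (TCP) lies on the centre line of the jaws, within the pads' length; the fingertips stand r.tip_reach ahead of it and the grasp point (between the pads) is the TCP (r.tip_reach is the distance from the TCP to the fingertips, in m); z points along the fingers, y is the line along which they close (so a half turn about z gives the same grasp; the last joint's range is limited). The gripper opens to 88 mm and grips with 3 to 60 N. Pads are 19 mm wide; open, the fingers measure 130 mm over their backs; the gripper's body (78 mm by 193 mm) begins 47 mm behind the grasp point.
Start: joints at [-48.638, 20.546, 0.682, 0, -70.136, -16.507], TCP at [0.284, -0.612, 0.209] pointing down, gripper open.
Joint ranges: [-176.03, 176.03], [-82.01, 121.73], [-58.28, 71.71], [-173.87, 95.51], [-174.79, -0.11], [-173.66, 173.66]. Speed limits (degrees/s): [136.94, 136.94, 172.46, 180, 180, 180].

INTERFACE

Orientations are given as [roll, pitch, yaw] about the fixed x, y, z axes, in that order (R = Rz(yaw) Ry(pitch) Rx(roll)).
In Python, from plant import sensors, cams, r gives the robot as it stands.
- The arm moves only by the tool drive_tool, never from a script. Its argument "rows" is a list of rows, each an object of numbers: "fingers": the gripper's target within -1 to 1 (fully open at 1, half-way at 0, shut at -1); "x", "y", "z": the shift along the tool's x, y, z in m; "spin": the turn about the tool's z in rad. A call has 1 to 10 rows; each row is the pose to reach, as a shift and turn from the pose commanded when the call began, along the tool's axes at that moment; what a row does not reach only later rows make up. A row lasts 1/8 s, in which the tool goes at most 62.5 mm and 10.7 degrees, less where a joint would pass 70% of its speed; a pose out of reach is approached as far as the arm can. A call with a gripper value outside its range is refused whole. The fingers move at their own pace and stop on an object; "newtons" is the grip in N (left out, the last holds). Time passes only in rows, so rows that repeat a pose let the fingers close. It gives the time, the measured TCP pose, the force, the opening and the grip force at its end, in the units of the state.
- sensors.get_state(): the state, without advancing time (a new reading comes with each control period).
- cams.capture(name): name is "side" or "top"; returns a dict with "pixels" (400x640x3 uint8, red, green, blue), "intrinsics" (3x3 intrinsics, pixels), "eye" and "orientation" of the camera in the world. Camera axes: x right, y up, looking along -z (the intrinsics and any distortion apply to the point x, -y, -z); pixel columns grow to the right and rows downward; lengths in m; the calibration is good to about 2 mm. A picture is of the moment at which its call begins. There is no depth.
- r.close_job(): hands the job in; it is judged then, once.
The state is a dict: "time_s": time; "joints": joint angles; "qd": joint speeds; "joint_torque": joint torques, N m; "tcp_pos": TCP position; "eef_rot": TCP orientation; "contact_force": force on the tool from outside, world axes, zero at the start; "moment": the same for the moment, N m; "gripper_width": finger opening in m; "gripper_force": force on a finger pad.
Only numpy, scipy, OpenCV 4.12 (cv2) and the standard library are available. Lean on these libraries where they do the work, as an engineer would, in place of code of your own. Each camera call takes 0.05 s, during which the arm holds its last target. There are 200 camera calls.

## Working session

There is one attempt and no reset: what is moved stays moved. The work goes in short steps, Python scripts to look and compute and a tool call to move; the robot and the scene stay as the last step left them, time stands still between calls to the robot, and variables do not carry over. Pictures are saved under pics/ and viewed, at most 14 in all, crops included, and the job is handed in when it is done.

Besides the shell and the picture viewer there is one more tool, called after "Call:" in YAML: its name, and indented under it one key for each argument. drive_tool: Moves the arm, as the interface text tells. Its arguments: {"type":"object","properties":{"rows":{"type":"array"},"newtons":{"type":"number"}},"required":["rows"]}

```bash
ls; mkdir -p pics; cat > h.py <<'E'
import numpy as np, cv2
from plant import sensors, cams, r
from scipy.spatial.transform import Rotation as R
def cap(n,f=None):
    c=cams.capture(n)
    if f: cv2.imwrite('pics/'+f,c['pixels'][:,:,::-1])
    return c
def Rm(c):
    o=np.array(c['orientation'],float)
    return o if o.shape==(3,3) else R.from_euler('xyz',o,degrees=True).as_matrix()
def ray(c,u,v):
    K=np.array(c['intrinsics']); d=np.linalg.inv(K)@[u,v,1]
    d=Rm(c)@(d*[1,-1,-1]); return np.array(c['eye']),d/np.linalg.norm(d)
def onz(c,u,v,z):
    e,d=ray(c,u,v); return e+d*(z-e[2])/d[2]
def proj(c,p):
    q=Rm(c).T@(np.array(p)-c['eye'])*[1,-1,-1]; q=np.array(c['intrinsics'])@q; return q[:2]/q[2]
def tri(c1,p1,c2,p2):
    e1,d1=ray(c1,*p1);e2,d2=ray(c2,*p2)
    s=np.linalg.lstsq(np.c_[d1,-d2],e2-e1,rcond=None)[0]
    a=e1+d1*s[0];b=e2+d2*s[1]; return (a+b)/2,np.linalg.norm(a-b)
E
python3 - <<'E'
from h import *
print(sensors.get_state(), r.tip_reach)
for n in('side','top'):
    c=cap(n,n+'0.png'); print(n,{k:v for k,v in c.items() if k!='pixels'})
E
```

```text
pics
{'time_s': 0.0, 'joints': array([-4.86385950e+01,  2.05893374e+01,  6.35040297e-01, -2.03913263e-02,
       -7.01353488e+01, -1.65067919e+01]), 'qd': array([-0.01673335,  0.00563286, -0.06943969,  0.01193997,  0.07693808,
        0.00934964]), 'joint_torque': array([-3.81267630e-03, -5.82720208e+01,  2.93064433e+01,  6.99727759e+00,
        7.08467487e-03, -1.87278019e-04]), 'tcp_pos': array([ 0.28347911, -0.61203214,  0.20855515]), 'eef_rot': array([ 1.79908602e+02, -7.09413585e-03, -1.55152325e+02]), 'contact_force': array([-0.94994363, -0.37861908,  0.46242161]), 'moment': array([ 0.03565188, -0.02000875,  0.04657537]), 'gripper_force': 0.0, 'gripper_width': 0.08763968934751674} 0.019
side {'intrinsics': array([[375.3359448 ,   0.        , 315.08273208],
       [  0.        , 375.3359448 , 195.52609379],
       [  0.        ,   0.        ,   1.        ]]), 'eye': array([0.34144084, 0.84602747, 0.55890548]), 'orientation': array([  67.07545397,    1.03848354, -163.45593823])}
top {'intrinsics': array([[442.13372246,   0.        , 320.97767676],
       [  0.        , 442.13372246, 195.7445716 ],
       [  0.        ,   0.        ,   1.        ]]), 'eye': array([0.46500597, 0.00652386, 1.30910636]), 'orientation': array([  6.56833596,  -0.59989056, -91.28558093])}
```

View pics/side0.png

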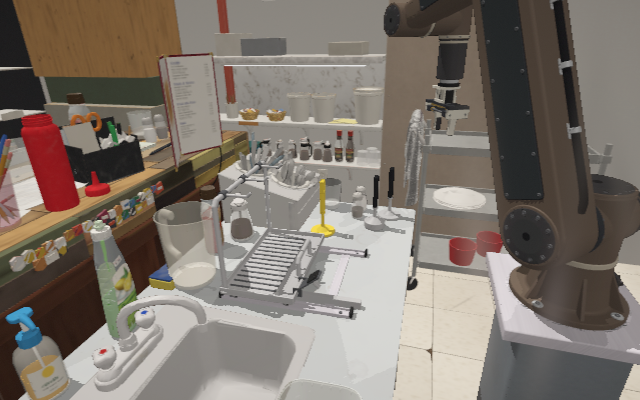

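View pics/top0.png

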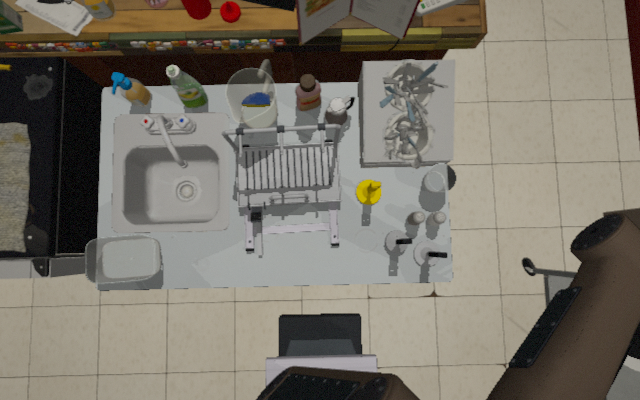

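Side view: the rack is at about (290,265), the yellow look-alike at (322,205), and black-gripped tools at (376,190) and (390,182). Top view: the tools are at (403,241) and (437,254), the yellow one at (370,190), and the glass at (434,180) with the shakers at (417,217) and (439,217). I'll enlarge both.

```bash
python3 - <<'E'
import cv2
t=cv2.imread('pics/top0.png');s=cv2.imread('pics/side0.png')
cv2.imwrite('pics/tc.png',cv2.resize(t[115:290,225:465],None,fx=3.3,fy=3.3,interpolation=cv2.INTER_CUBIC))
cv2.imwrite('pics/sc.png',cv2.resize(s[150:325,195:425],None,fx=3.4,fy=3.4,interpolation=cv2.INTER_CUBIC))
E
```

```text
(no output)
```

View pics/tc.png

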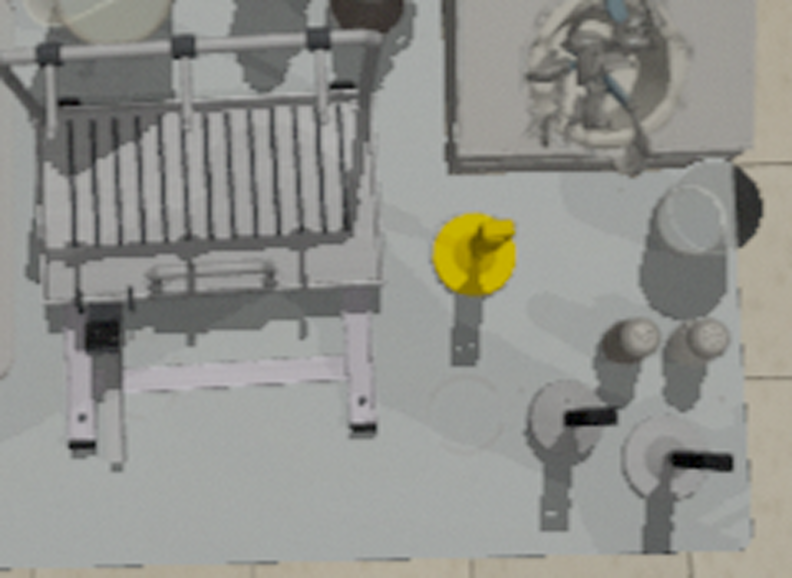

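View pics/sc.png

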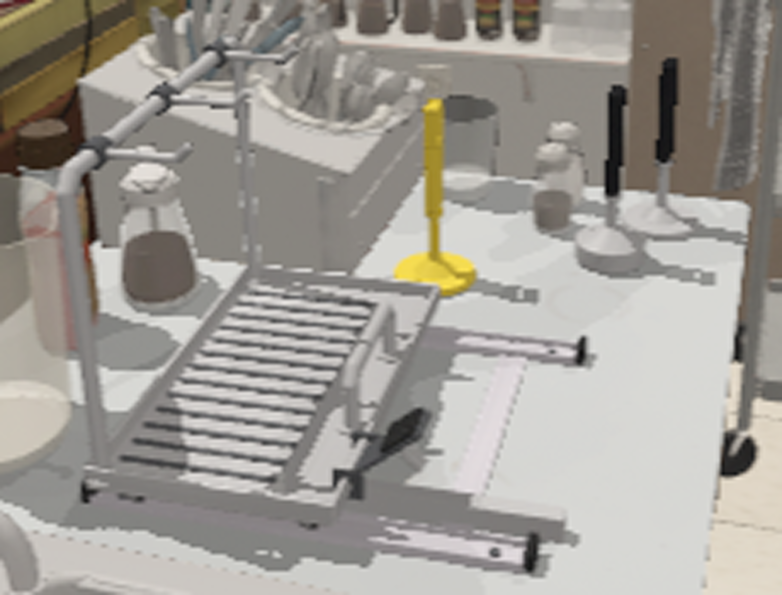

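Candidates: the black-gripped tools at top (403,241), side (376,190), which has a thick knob so it's the pounder, and at top (437,254), side (390,182), which has a flat disc so it's the smash press. The yellow disc tool at top (370,190) is the look-alike and stays untouched. That leaves two tools to hang. The crops also show the hook tips, handle and black pedal clearly.

```bash
python3 - <<'E'
from h import *
t=cap('top');s=cap('side')
T=lambda u,v:(u/3.3+225,v/3.3+115)
S=lambda u,v:(u/3.4+195,v/3.4+150)
P={'hL':((52,135),(188,150)),'hM':((187,125),(243,97)),'hR':((322,118),(290,57)),
'handL':((152,270),(352,392)),'handR':((272,266),(392,307)),'pedal':((103,335),(405,430)),'hingepl':((50,52),(95,150)),'railR':((320,38),(218,52))}
for k,(a,b) in P.items():
    p,e=tri(t,T(*a),s,S(*b)); print(k,p.round(4),'gap',round(e,4))
for n,c,roi in(('top',t,(225,260,385,460)),('side',s,(160,215,368,400))):
    im=c['pixels'].astype(int); m=(im.max(2)<60).astype(np.uint8)
    M=np.zeros_like(m); M[roi[0]:roi[1],roi[2]:roi[3]]=m[roi[0]:roi[1],roi[2]:roi[3]]
    for q in cv2.findContours(M,0,2)[0]:
        if cv2.contourArea(q)>15: print(n,cv2.boundingRect(q),[np.round(x,1) for x in cv2.minAreaRect(q)])
# base discs
    for p in ((T(566,423),T(664,460)) if n=='top' else (S(608,250),S(657,220))): print('base',onz(c,*p,0.004).round(3))
E
```

```text
hL [0.687  0.1846 0.255 ] gap 0.0006
hM [0.6927 0.0857 0.254 ] gap 0.0006
hR [ 0.6969 -0.0137  0.2502] gap 0.0002
handL [0.6066 0.1317 0.0577] gap 0.0044
handR [0.6077 0.0283 0.0685] gap 0.002
pedal [0.5529 0.1739 0.064 ] gap 0.0003
hingepl [0.751  0.187  0.2494] gap 0.0003
railR [ 0.7573 -0.0138  0.2497] gap 0.0011
top (428, 252, 19, 6) [array([437. , 254.4]), array([18.2,  4.4]), np.float64(4.1)]
top (396, 238, 16, 6) [array([403.5, 241.1]), array([ 4.9, 15.2]), np.float64(84.3)]
base [ 0.47  -0.229  0.004]
base [ 0.435 -0.315  0.004]
side (373, 175, 6, 33) [array([375.4, 191. ]), array([ 4.1, 32.1]), np.float64(2.9)]
side (388, 167, 6, 31) [array([390.7, 182. ]), array([ 4.4, 30.2]), np.float64(3.0)]
base [ 0.476 -0.234  0.004]
base [ 0.439 -0.31   0.004]
```

```bash
cat >> h.py <<'E'
def go(p,yaw):
    "tool-axes shift and spin from the present pose to world point p, tool down at yaw"
    s=sensors.get_state(); Rt=R.from_euler('xyz',s['eef_rot'],degrees=True).as_matrix()
    d=Rt.T@(np.array(p)-s['tcp_pos']); sp=-((yaw-s['eef_rot'][2]+180)%360-180)
    print('shift',d.round(4),'spin',round(float(np.radians(sp)),3),'t',s['time_s'])
E
python3 - <<'E'
from h import *
t=cap('top');s=cap('side')
T=lambda u,v:(u/3.3+225,v/3.3+115)
S=lambda u,v:(u/3.4+195,v/3.4+150)
a=onz(t,*T(48,303),.042);b=onz(t,*T(378,287),.042);print('front rim',a,b,np.degrees(np.arctan2(-(a-b)[0],(a-b)[1])))
a=onz(t,*T(6,52),.25);b=onz(t,*T(378,36),.25);print('rail',a,b,np.degrees(np.arctan2(-(a-b)[0],(a-b)[1])))
for p in((152,270),(272,266)): print('handle',onz(t,*T(*p),.075))
for n,u,v,su,sv in(('pounder',411.8-5,241,376,175.3),('press',447-5,254.9,391,167.3)):
    print(n,onz(t,u,v,.171),tri(t,(u,v),s,(su,sv)))
go([.63,.08,.32],-177.5)
E
```

```text
front rim [0.58354744 0.22446728 0.042     ] [ 0.591391   -0.06310398  0.042     ] 1.562365719279045
rail [0.75163058 0.21950945 0.25      ] [ 0.75840279 -0.05679083  0.25      ] 1.4040561698150553
handle [0.60673013 0.13051498 0.075     ]
handle [0.60798785 0.02847408 0.075     ]
pounder [ 0.47420683 -0.22591348  0.171     ] (array([ 0.47489326, -0.22578035,  0.17119419]), np.float64(0.001388378805304046))
press [ 0.43682871 -0.31458206  0.171     ] (array([ 0.43851839, -0.31457614,  0.17030585]), np.float64(0.003432196736285003))
shift [-0.6053  0.4827 -0.1106] spin 0.39 t 0.3
```

Call:
drive_tool:
  rows:
    - {"z":-0.06,"fingers":-1}
    - {"z":-0.11,"fingers":-1}
    - {"x":-0.605,"y":0.483,"z":-0.11,"spin":0.407,"fingers":-1}
    - {"x":-0.605,"y":0.483,"z":-0.11,"spin":0.407,"fingers":-1}
    - {"x":-0.605,"y":0.483,"z":-0.11,"spin":0.407,"fingers":-1}
    - {"x":-0.605,"y":0.483,"z":-0.11,"spin":0.407,"fingers":-1}
    - {"x":-0.605,"y":0.483,"z":-0.11,"spin":0.407,"fingers":-1}
    - {"x":-0.605,"y":0.483,"z":-0.11,"spin":0.407,"fingers":-1}
    - {"x":-0.605,"y":0.483,"z":-0.11,"spin":0.407,"fingers":-1}
    - {"x":-0.605,"y":0.483,"z":-0.11,"spin":0.407,"fingers":-1}

```text
invalid input
```

```bash
python3 -c "
from h import *
go([.63,.08,.32],-178.5)"
```

```text
shift [-0.6053  0.4827 -0.1106] spin 0.408 t 0.3
```

Call:
drive_tool:
  rows:
    - {"fingers":-1,"x":0,"y":0,"z":-0.06,"spin":0}
    - {"fingers":-1,"x":0,"y":0,"z":-0.11,"spin":0}
    - {"x":-0.605,"y":0.483,"z":-0.11,"spin":0.407,"fingers":-1}
    - {"x":-0.605,"y":0.483,"z":-0.11,"spin":0.407,"fingers":-1}
    - {"x":-0.605,"y":0.483,"z":-0.11,"spin":0.407,"fingers":-1}
    - {"x":-0.605,"y":0.483,"z":-0.11,"spin":0.407,"fingers":-1}
    - {"x":-0.605,"y":0.483,"z":-0.11,"spin":0.407,"fingers":-1}
    - {"x":-0.605,"y":0.483,"z":-0.11,"spin":0.407,"fingers":-1}
    - {"x":-0.605,"y":0.483,"z":-0.11,"spin":0.407,"fingers":-1}
    - {"x":-0.605,"y":0.483,"z":-0.11,"spin":0.407,"fingers":-1}

```text
time_s: 1.55
tcp_pos: [0.5057, -0.1673, 0.3199]
eef_rot: [-180.0, 0.1, -178.5]
contact_force: [1.3, -0.9, -0.4]
gripper_width: 0.0009
gripper_force: 0.0
```

```bash
python3 -c "
from h import *
go([.628,.08,.32],-178.5);print(sensors.get_state())"
```

```text
shift [-0.1289  0.244   0.    ] spin 0.001 t 1.55
{'time_s': 1.55, 'joints': array([ 2.79708709e+00,  3.87412330e+00, -6.56497661e+00,  3.17886552e-03,
       -7.95094573e+01, -9.12529118e+01]), 'qd': array([ 51.87257559,   4.79514862,   4.88839641,   0.12516218,
        -0.21008011, -51.69870829]), 'joint_torque': array([ -5.43847382, -38.78768563,  29.67474639,   7.07126409,
        -0.25549564,   1.46046437]), 'tcp_pos': array([ 0.50569881, -0.16734333,  0.31989508]), 'eef_rot': array([-1.79997999e+02,  5.14987921e-02, -1.78455246e+02]), 'contact_force': array([ 1.29680967, -0.89205689, -0.40578525]), 'moment': array([-0.10862287, -0.20128543, -0.00633325]), 'gripper_force': 0.0, 'gripper_width': 0.000892547201672066}
```

Call:
drive_tool:
  rows:
    - {"x":0,"y":0,"z":0,"spin":0,"fingers":-1}
    - {"x":0,"y":0,"z":0,"spin":0,"fingers":-1}

```text
time_s: 1.8
tcp_pos: [0.5051, -0.1691, 0.3195]
eef_rot: [-180.0, -0.0, -178.4]
contact_force: [0.2, 0.0, 0.6]
gripper_width: 0.0006
gripper_force: 0.0
```

```bash
python3 -c "
from h import *
go([.628,.08,.32],-178.5)"
```

```text
shift [-0.1298  0.2455 -0.0006] spin 0.002 t 1.8
```

Call:
drive_tool:
  rows:
    - {"x":-0.132,"y":0.245,"z":0,"spin":0,"fingers":-1}
    - {"x":-0.132,"y":0.245,"z":0,"spin":0,"fingers":-1}
    - {"x":-0.132,"y":0.245,"z":0,"spin":0,"fingers":-1}
    - {"x":-0.132,"y":0.245,"z":0,"spin":0,"fingers":-1}
    - {"x":-0.132,"y":0.245,"z":0,"spin":0,"fingers":-1}
    - {"x":-0.132,"y":0.245,"z":0.06,"spin":0,"fingers":-1}
    - {"x":-0.132,"y":0.245,"z":0.12,"spin":0,"fingers":-1}
    - {"x":-0.132,"y":0.245,"z":0.17,"spin":0,"fingers":-1}
    - {"x":-0.132,"y":0.245,"z":0.2,"spin":0,"fingers":-1}
    - {"x":-0.132,"y":0.245,"z":0.2,"spin":0,"fingers":-1}

```text
time_s: 3.05
tcp_pos: [0.629, 0.0768, 0.1173]
eef_rot: [-179.9, -0.3, -178.6]
contact_force: [-0.7, -0.1, 0.7]
gripper_width: 0.0003
gripper_force: 0.0
```

```bash
python3 -c "
from h import *
c=cap('side','s1.png')
im=cv2.imread('pics/s1.png')[150:325,195:425]; cv2.imwrite('pics/s1c.png',cv2.resize(im,None,fx=3.4,fy=3.4,interpolation=cv2.INTER_CUBIC))
go([.628,.08,.078],-178.5)"
```

```text
shift [0.0024 0.0026 0.0415] spin -0.001 t 3.1
```

View pics/s1c.png

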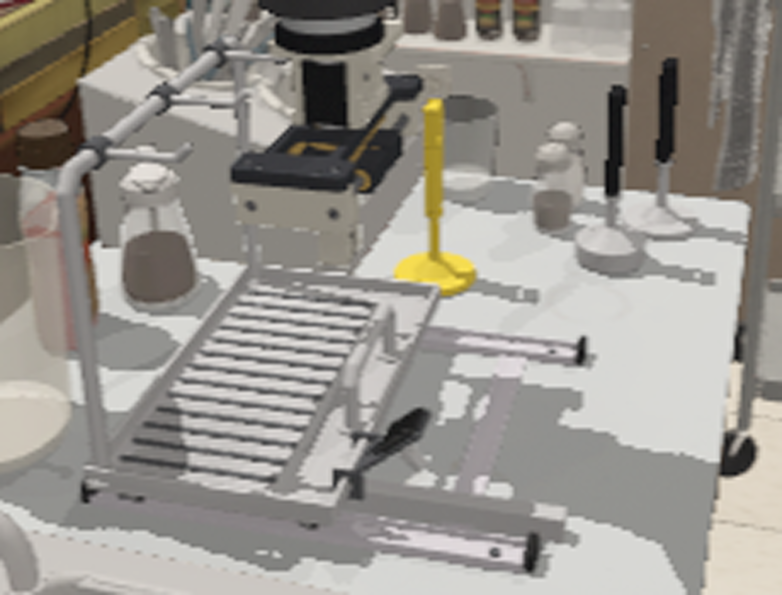

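The gripper appears behind and above the handle. The fingertip shows at crop (340,262), and I'll check that against the projection.

```bash
python3 -c "
from h import *
c=cap('side');t=cap('top','t1.png')
f=lambda p:((proj(c,p)-[195,150])*3.4).round(0)
print('tip',f([.629,.077,.098]),'handle',f([.607,.08,.075]),f([.607,.03,.075]),f([.607,.12,.075]),'tcp',f([.629,.077,.117]), 'hookM',f([.69,.086,.255]))
"
```

```text
tip [342. 300.] handle [371. 333.] [391. 301.] [353. 362.] tcp [341. 277.] hookM [246.  96.]
```

```bash
python3 -c "
import cv2,numpy as np
a=cv2.imread('pics/s1.png')[185:265,255:335];b=cv2.imread('pics/t1.png')[130:230,230:330]
f=lambda i:cv2.resize(i,(395,395),interpolation=cv2.INTER_CUBIC)
cv2.imwrite('pics/z1.png',np.hstack([f(a),f(b)]))"
```

```text
(no output)
```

View pics/z1.png

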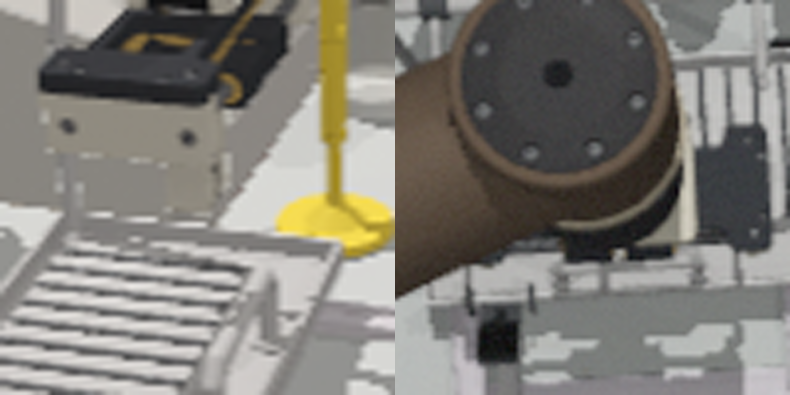

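```bash
python3 -c "
from h import *
c=cap('side');print(sensors.get_state()['tcp_pos'],sensors.get_state()['gripper_width'])
for p in((288.5,227),(297.5,228),(300,226),(288,218)):
  e,d=ray(c,*p); print(p,[(e+d*(y-e[1])/d[1]).round(3) for y in(.04,.077,.1)])
print(proj(c,[.59,.173,.164]),proj(c,[.668,.173,.164]),proj(c,[.59,-.02,.164]))
im=c['pixels']
for v in range(212,246,2): print(v,[tuple(im[v,u]) for u in (290,294,298)])
"
```

```text
[0.63183189 0.0788366  0.12165588] 0.00014337520694196986
(288.5, 227) [array([0.661, 0.04 , 0.106]), array([0.647, 0.077, 0.127]), array([0.637, 0.1  , 0.14 ])]
(297.5, 228) [array([0.637, 0.04 , 0.107]), array([0.623, 0.077, 0.128]), array([0.615, 0.1  , 0.14 ])]
(300, 226) [array([0.63 , 0.04 , 0.113]), array([0.616, 0.077, 0.134]), array([0.608, 0.1  , 0.147])]
(288, 218) [array([0.661, 0.04 , 0.132]), array([0.647, 0.077, 0.152]), array([0.638, 0.1  , 0.164])]
[296.8780456  235.00136668] [263.71169588 230.67892395] [320.99418095 200.32635493]
212 [(np.uint8(132), np.uint8(126), np.uint8(118)), (np.uint8(145), np.uint8(139), np.uint8(129)), (np.uint8(144), np.uint8(139), np.uint8(128))]
214 [(np.uint8(144), np.uint8(138), np.uint8(128)), (np.uint8(145), np.uint8(140), np.uint8(129)), (np.uint8(143), np.uint8(139), np.uint8(128))]
216 [(np.uint8(141), np.uint8(135), np.uint8(125)), (np.uint8(145), np.uint8(139), np.uint8(129)), (np.uint8(135), np.uint8(131), np.uint8(120))]
218 [(np.uint8(139), np.uint8(134), np.uint8(124)), (np.uint8(142), np.uint8(137), np.uint8(126)), (np.uint8
[... 1226 characters left out ...]
 np.uint8(142), np.uint8(139)), (np.uint8(202), np.uint8(199), np.uint8(196)), (np.uint8(198), np.uint8(195), np.uint8(193))]
238 [(np.uint8(93), np.uint8(93), np.uint8(93)), (np.uint8(102), np.uint8(101), np.uint8(102)), (np.uint8(103), np.uint8(101), np.uint8(101))]
240 [(np.uint8(207), np.uint8(204), np.uint8(201)), (np.uint8(200), np.uint8(197), np.uint8(194)), (np.uint8(208), np.uint8(205), np.uint8(202))]
242 [(np.uint8(95), np.uint8(94), np.uint8(93)), (np.uint8(97), np.uint8(97), np.uint8(97)), (np.uint8(140), np.uint8(138), np.uint8(139))]
244 [(np.uint8(211), np.uint8(208), np.uint8(205)), (np.uint8(209), np.uint8(206), np.uint8(204)), (np.uint8(208), np.uint8(204), np.uint8(202))]
```

Call:
drive_tool:
  rows:
    - {"x":0.002,"y":0.002,"z":0.02,"spin":0,"fingers":-1}
    - {"x":0.002,"y":0.002,"z":0.043,"spin":0,"fingers":-1}
    - {"x":0.002,"y":0.002,"z":0.043,"spin":0,"fingers":-1}
    - {"x":0.002,"y":0.002,"z":0.043,"spin":0,"fingers":-1}

```text
time_s: 3.75
tcp_pos: [0.6296, 0.0813, 0.0783]
eef_rot: [180.0, 0.1, -178.4]
contact_force: [0.1, -0.0, -1.7]
gripper_width: 0.0005
gripper_force: 0.0
```

```bash
python3 -c "
from h import *
c=cap('side','s2.png');print(sensors.get_state()['tcp_pos'],proj(c,sensors.get_state()['tcp_pos']-[0,0,.019]))
im=cv2.imread('pics/s2.png')[175:275,245:365]; cv2.imwrite('pics/s2c.png',cv2.resize(im,None,fx=6,fy=6,interpolation=cv2.INTER_CUBIC))"
```

```text
[0.62962982 0.08135001 0.07832601] [295.4561824  252.49352368]
```

View pics/s2c.png

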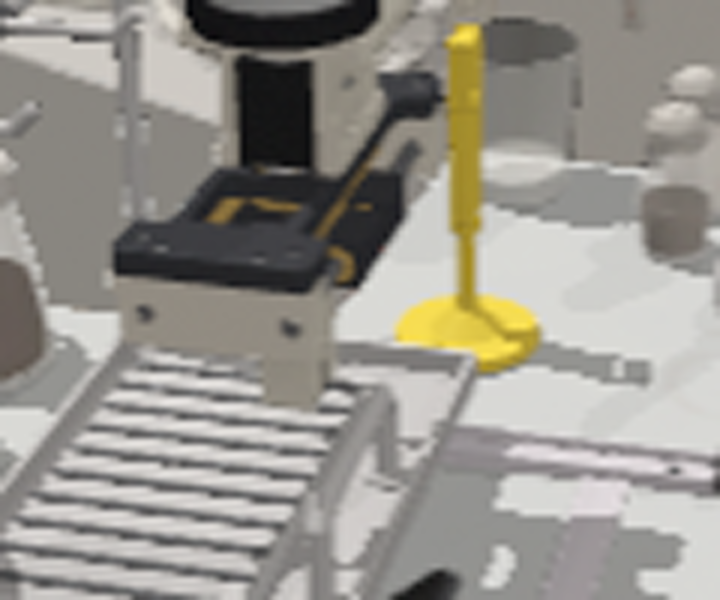

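The fingertip shows at (295,242), about 10 px above the projected point, so I'll probe by contact with a short pull.

Call:
drive_tool:
  rows:
    - {"x":0.01,"y":0,"z":0,"spin":0,"fingers":-1}
    - {"x":0.02,"y":0,"z":0,"spin":0,"fingers":-1}
    - {"x":0.03,"y":0,"z":0,"spin":0,"fingers":-1}
    - {"x":0.04,"y":0,"z":0,"spin":0,"fingers":-1}

```text
time_s: 4.3
tcp_pos: [0.5877, 0.08, 0.0767]
eef_rot: [180.0, 0.0, -178.5]
contact_force: [0.1, 0.4, -0.5]
gripper_width: 0.0006
gripper_force: 0.0
```

```bash
python3 -c "
from h import *
s=sensors.get_state();print(s['tcp_pos'],s['contact_force'])
c=cap('side','s3.png');t=cap('top','t3.png')
a=cv2.imread('pics/s3.png')[185:265,255:335];b=cv2.imread('pics/t3.png')[130:230,230:330]
f=lambda i:cv2.resize(i,(395,395),interpolation=cv2.INTER_CUBIC)
cv2.imwrite('pics/z3.png',np.hstack([f(a),f(b)]))"
```

```text
[0.58766913 0.07996562 0.07667188] [ 0.14909941  0.43879511 -0.47422525]
```

View pics/z3.png

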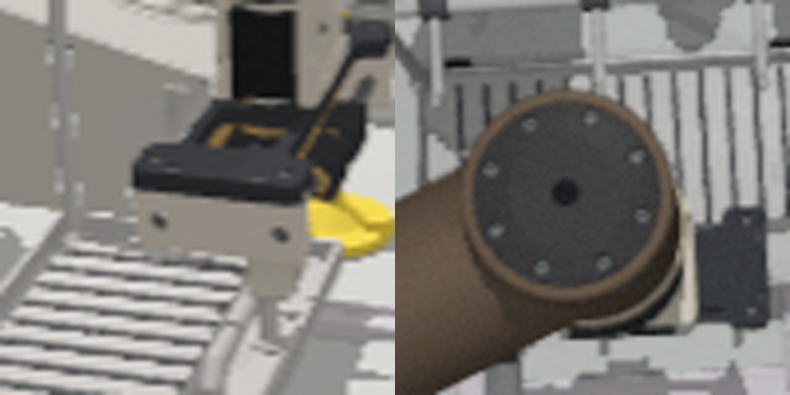

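It passed over the handle with no force and the rack is still parked, so the real fingertip sits about 25 mm higher than assumed. I'll go back behind the bar and lower further, watching the force.

Call:
drive_tool:
  rows:
    - {"x":0,"y":0,"z":-0.02,"spin":0,"fingers":-1}
    - {"x":-0.041,"y":0,"z":-0.02,"spin":0,"fingers":-1}
    - {"x":-0.041,"y":0,"z":-0.02,"spin":0,"fingers":-1}
    - {"x":-0.041,"y":0,"z":0.0,"spin":0,"fingers":-1}
    - {"x":-0.041,"y":0,"z":0.014,"spin":0,"fingers":-1}
    - {"x":-0.041,"y":0,"z":0.025,"spin":0,"fingers":-1}
    - {"x":-0.041,"y":0,"z":0.025,"spin":0,"fingers":-1}

```text
time_s: 5.28
tcp_pos: [0.6288, 0.0809, 0.0505]
eef_rot: [-180.0, -0.1, -178.5]
contact_force: [0.6, 1.0, 0.6]
gripper_width: 0.0005
gripper_force: 0.0
```

Call:
drive_tool:
  rows:
    - {"x":0.012,"y":0,"z":0,"spin":0,"fingers":-1}
    - {"x":0.024,"y":0,"z":0,"spin":0,"fingers":-1}
    - {"x":0.024,"y":0,"z":0,"spin":0,"fingers":-1}

```text
time_s: 5.65
tcp_pos: [0.6041, 0.0804, 0.0521]
eef_rot: [180.0, -0.0, -178.5]
contact_force: [0.9, 0.5, -0.1]
gripper_width: -0.0002
gripper_force: 0.0
```

```bash
cat >> h.py <<'E'
def pedal(c):
    im=c['pixels'].astype(int); M=np.zeros(im.shape[:2],np.uint8); m=(im.max(2)<55); M[200:275,240:275]=m[200:275,240:275]
    return [(cv2.boundingRect(q),cv2.contourArea(q)) for q in cv2.findContours(M,0,2)[0] if cv2.contourArea(q)>25]
E
python3 -c "
from h import *
t=cap('top');s=cap('side','s4.png');print(pedal(t))
im=cv2.imread('pics/s4.png')[185:285,245:365]; cv2.imwrite('pics/s4c.png',cv2.resize(im,None,fx=6,fy=6,interpolation=cv2.INTER_CUBIC))
for f in ('top0','t3'):print(pedal({'pixels':cv2.imread('pics/%s.png'%f)}))"
```

```text
[((240, 213, 22, 17), 128.5)]
[((251, 211, 10, 11), 73.0)]
[((240, 207, 35, 22), 49.0)]
```

View pics/s4c.png

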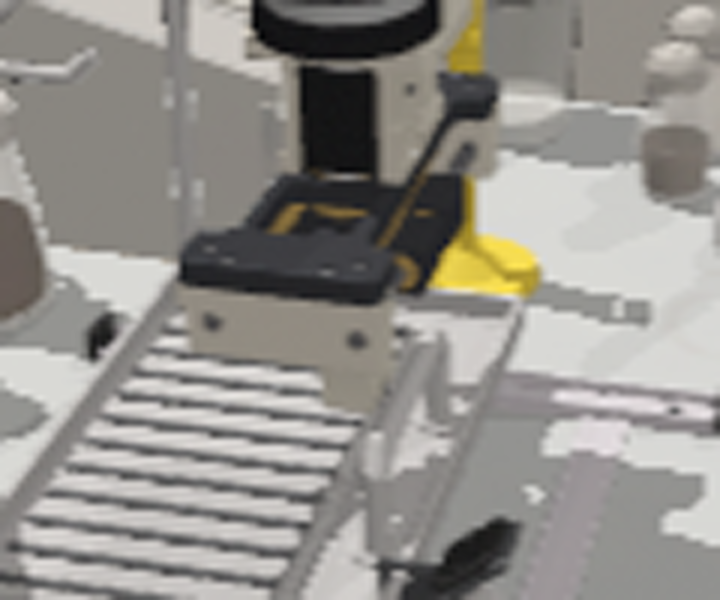

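The rack is following the pull: its front corner has shifted right and down, to (520,300) in the crop. I'll keep pulling.

Call:
drive_tool:
  rows:
    - {"x":0.015,"y":0,"z":0,"spin":0,"fingers":-1}
    - {"x":0.03,"y":0,"z":0,"spin":0,"fingers":-1}
    - {"x":0.045,"y":0,"z":0,"spin":0,"fingers":-1}
    - {"x":0.06,"y":0.0,"z":0,"spin":0,"fingers":-1}
    - {"x":0.075,"y":0,"z":0,"spin":0,"fingers":-1}
    - {"x":0.088,"y":0,"z":0,"spin":0,"fingers":-1}
    - {"x":0.096,"y":0,"z":0,"spin":0,"fingers":-1}
    - {"x":0.098,"y":0,"z":0,"spin":0,"fingers":-1}
    - {"x":0.1,"y":0,"z":0,"spin":0,"fingers":-1}
    - {"x":0.1,"y":0,"z":0,"spin":0,"fingers":-1}

```text
time_s: 7.0
tcp_pos: [0.5145, 0.0801, 0.0538]
eef_rot: [179.8, 0.9, -178.3]
contact_force: [32.9, -8.9, -14.7]
gripper_width: 0.0007
gripper_force: 14.2
```

Call:
drive_tool:
  rows:
    - {"x":0.002,"y":0,"z":0,"spin":0,"fingers":-1}
    - {"x":0.003,"y":0,"z":0,"spin":0,"fingers":-1}
    - {"x":0.004,"y":0,"z":0,"spin":0,"fingers":-1}
    - {"x":0.004,"y":0,"z":0,"spin":0,"fingers":-1}

```text
time_s: 7.5
tcp_pos: [0.5143, 0.0809, 0.0545]
eef_rot: [179.7, 1.3, -178.2]
contact_force: [45.0, -11.8, -22.8]
gripper_width: 0.0004
gripper_force: 18.4
```

Call:
drive_tool:
  rows:
    - {"x":-0.012,"y":0,"z":0,"spin":0,"fingers":-1}
    - {"x":-0.02,"y":0,"z":0,"spin":0,"fingers":-1}
    - {"x":-0.02,"y":0,"z":-0.05,"spin":0,"fingers":-1}
    - {"x":-0.02,"y":0,"z":-0.1,"spin":0,"fingers":-1}
    - {"x":-0.02,"y":-0.06,"z":-0.15,"spin":0,"fingers":-1}
    - {"x":-0.02,"y":-0.12,"z":-0.2,"spin":0,"fingers":-1}
    - {"x":-0.02,"y":-0.18,"z":-0.2,"spin":0,"fingers":-1}
    - {"x":-0.02,"y":-0.24,"z":-0.2,"spin":0,"fingers":-1}
    - {"x":-0.02,"y":-0.24,"z":-0.2,"spin":0,"fingers":-1}

```text
time_s: 8.62
tcp_pos: [0.5263, -0.164, 0.2509]
eef_rot: [180.0, -0.1, -178.6]
contact_force: [0.6, 1.2, 0.6]
gripper_width: 0.0007
gripper_force: 0.0
```

```bash
python3 -c "
from h import *
t=cap('top','t5.png');s=cap('side','s5.png')
st=sensors.get_state();print(st['time_s'],st['tcp_pos'],st['contact_force'])
a=cv2.imread('pics/t5.png')[150:280,225:345]; b=cv2.imread('pics/s5.png')[195:325,240:360]
f=lambda i:cv2.resize(i,(400,433),interpolation=cv2.INTER_CUBIC)
cv2.imwrite('pics/z5.png',np.hstack([f(a),f(b)]))"
```

```text
8.725 [ 0.52643065 -0.16328429  0.25044614] [-0.24976707  0.82077736 -1.60479945]
```

View pics/z5.png

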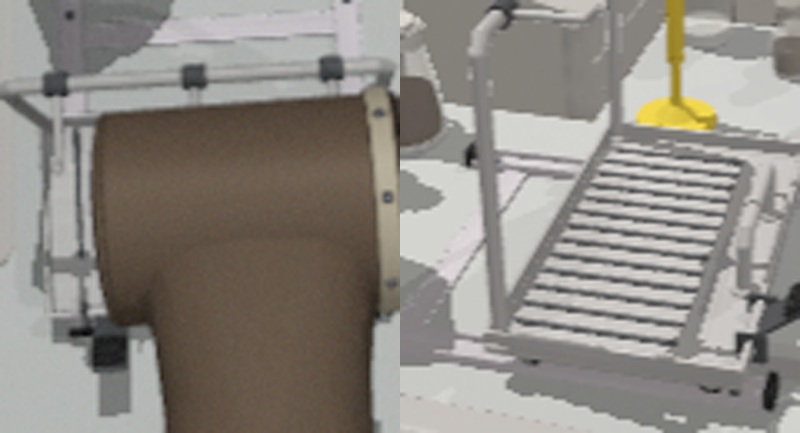

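The rack is out: the collars are at top (242,175), (283,172), (324,170) and the pedal tread at (258,255).

```bash
python3 -c "
from h import *
t=cap('top');s=cap('side')
for a,b in (((240.2,130.8),(241.8,174.6)),((280.5,128.6),(283.2,172.5)),((321.4,126.6),(324,170.4))):
  p,q=onz(t,*a,.25),onz(t,*b,.25);print(p[:2].round(4),q[:2].round(4),(q-p)[:2].round(4))
B=lambda u,v:(u/3.333+225,v/3.333+150)
S=lambda u,v:((u-400)/3.333+240,v/3.333+195)
print('pedal',onz(t,*B(110,350),.069),onz(t,*B(91,332),.05),onz(t,*B(128,366),.08))
print('hinge left',onz(t,*B(75,332),.034), pedal(t))
print('handleR',onz(t,307.4+3,240,.075), 'hookL tip',onz(t,*B(58,167),.258))
print('side pedal z at y.174', [ (lambda e,d:(e+d*(.17-e[1])/d[1]).round(3))(*ray(s,*S(*p))) for p in((745,300),(795,290))])
"
```

```text
[0.7509 0.1868] [0.6422 0.1831] [-0.1086 -0.0037]
[0.7545 0.0882] [0.6453 0.083 ] [-0.1091 -0.0052]
[ 0.7575 -0.0122] [ 0.6484 -0.016 ] [-0.1091 -0.0039]
pedal [0.44559296 0.16887293 0.069     ] [0.46077169 0.18733026 0.05      ] [0.43234717 0.15269332 0.08      ]
hinge left [0.46102618 0.20332325 0.034     ] [((246, 248, 17, 12), 81.0), ((258, 242, 12, 6), 32.5)]
handleR [0.48372722 0.02256353 0.075     ] hookL tip [0.57927417 0.18049162 0.258     ]
side pedal z at y.174 [array([0.486, 0.17 , 0.051]), array([0.453, 0.17 , 0.065])]
```

```bash
python3 -c "
from h import *
t=cap('top')
A=cv2.imread('pics/top0.png');B=cv2.imread('pics/t5.png')
k=8
up=lambda i:cv2.resize(i,None,fx=k,fy=k,interpolation=cv2.INTER_CUBIC)
for u,v in((240,131),(280,128),(321,126)):
  T=up(A)[(v-5)*k:(v+6)*k,(u-5)*k:(u+6)*k]
  r=cv2.matchTemplate(up(B)[160*k:190*k,(u-10)*k:(u+15)*k],T,5); _,s,_,l=cv2.minMaxLoc(r)
  q=(l[0]/k+u-10+5,l[1]/k+160+5)
  print(round(s,3),q,(onz(t,*q,.25)-onz(t,u,v,.25))[:2].round(4))
"
```

```text
0.867 (241.75, 174.625) [-0.1082 -0.0041]
0.884 (282.625, 171.875) [-0.1091 -0.0051]
0.769 (323.625, 169.875) [-0.1093 -0.0039]
```

The measured travel is about 0.109 m, which is marginal. I'll pull again and measure it while under tension.

Call:
drive_tool:
  rows:
    - {"x":0.0,"y":0.06,"z":0,"spin":0,"fingers":-1}
    - {"x":0.0,"y":0.12,"z":0,"spin":0,"fingers":-1}
    - {"x":0.0,"y":0.18,"z":0,"spin":0,"fingers":-1}
    - {"x":0.0,"y":0.24,"z":0.05,"spin":0,"fingers":-1}
    - {"x":0.0,"y":0.24,"z":0.1,"spin":0,"fingers":-1}
    - {"x":0.0,"y":0.24,"z":0.15,"spin":0,"fingers":-1}
    - {"x":0.0,"y":0.24,"z":0.18,"spin":0,"fingers":-1}
    - {"x":0.0,"y":0.24,"z":0.2,"spin":0,"fingers":-1}
    - {"x":0.0,"y":0.24,"z":0.2,"spin":0,"fingers":-1}

```text
time_s: 10.0
tcp_pos: [0.5198, 0.0787, 0.0501]
eef_rot: [-179.9, -0.2, -178.4]
contact_force: [0.3, 0.2, 0.5]
gripper_width: 0.0004
gripper_force: 0.0
```

Call:
drive_tool:
  rows:
    - {"x":0.004,"y":0,"z":0,"spin":0,"fingers":-1}
    - {"x":0.008,"y":0,"z":0,"spin":0,"fingers":-1}
    - {"x":0.012,"y":0,"z":0,"spin":0,"fingers":-1}
    - {"x":0.013,"y":0,"z":0,"spin":0,"fingers":-1}
    - {"x":0.013,"y":0,"z":0,"spin":0,"fingers":-1}

```text
time_s: 10.62
tcp_pos: [0.5148, 0.0798, 0.0542]
eef_rot: [179.8, 0.7, -178.3]
contact_force: [18.7, -4.6, -9.1]
gripper_width: 0.0005
gripper_force: 7.3
```

```bash
cat >> h.py <<'E'
def travel(B,t,rows=(160,190)):
    A=cv2.imread('pics/top0.png');k=8
    up=lambda i:cv2.resize(i,None,fx=k,fy=k,interpolation=cv2.INTER_CUBIC)
    for u,v in((240,131),(280,128),(321,126)):
        T=up(A)[(v-5)*k:(v+6)*k,(u-5)*k:(u+6)*k]
        q=cv2.matchTemplate(up(B)[rows[0]*k:rows[1]*k,(u-10)*k:(u+15)*k],T,5); _,s,_,l=cv2.minMaxLoc(q)
        p=(l[0]/k+u-5,l[1]/k+rows[0]+5); print(round(s,3),p,(onz(t,*p,.25)-onz(t,u,v,.25))[:2].round(4))
E
python3 -c "
from h import *
st=sensors.get_state();print(st['time_s'],st['tcp_pos'],st['contact_force'])
t=cap('top','t6.png');cap('side','s6.png');travel(cv2.imread('pics/t6.png'),t);print(pedal(t))"
```

```text
10.625 [0.51477204 0.0797874  0.05419738] [18.73748824 -4.60213983 -9.08945579]
0.863 (241.75, 174.75) [-0.1085 -0.0041]
0.884 (282.625, 171.875) [-0.1091 -0.0051]
0.775 (323.75, 169.875) [-0.1093 -0.0042]
[((241, 251, 34, 24), 35.0)]
```

The stop is hard at the same spot both times, so the rack must have started about 10 mm out from fully parked. Next I press the pedal.

Call:
drive_tool:
  rows:
    - {"x":-0.01,"y":0,"z":0,"spin":0,"fingers":-1}
    - {"x":-0.01,"y":0,"z":-0.06,"spin":0,"fingers":-1}
    - {"x":0.03,"y":0.03,"z":-0.08,"spin":0,"fingers":-1}
    - {"x":0.07,"y":0.07,"z":-0.08,"spin":0,"fingers":-1}
    - {"x":0.07,"y":0.093,"z":-0.08,"spin":0,"fingers":-1}
    - {"x":0.07,"y":0.093,"z":-0.05,"spin":0,"fingers":-1}
    - {"x":0.07,"y":0.093,"z":-0.03,"spin":0,"fingers":-1}
    - {"x":0.07,"y":0.093,"z":-0.01,"spin":0,"fingers":-1}
    - {"x":0.07,"y":0.093,"z":0,"spin":0,"fingers":-1}
    - {"x":0.07,"y":0.093,"z":0,"spin":0,"fingers":-1}

```text
time_s: 11.98
tcp_pos: [0.436, 0.1688, 0.0515]
eef_rot: [-180.0, -0.0, -178.5]
contact_force: [0.0, 0.0, 0.8]
gripper_width: 0.0004
gripper_force: 0.0
```

Call:
drive_tool:
  rows:
    - {"x":0,"y":0,"z":0.006,"spin":0,"fingers":-1}
    - {"x":0,"y":0,"z":0.012,"spin":0,"fingers":-1}
    - {"x":0,"y":0,"z":0.016,"spin":0,"fingers":-1}
    - {"x":0,"y":0,"z":0.016,"spin":0,"fingers":-1}

```text
time_s: 12.48
tcp_pos: [0.4358, 0.1691, 0.0369]
eef_rot: [180.0, -0.0, -178.4]
contact_force: [-12.7, 0.7, 26.8]
gripper_width: 0.0003
gripper_force: 13.2
```

Call:
drive_tool:
  rows:
    - {"x":0,"y":0,"z":-0.05,"spin":0,"fingers":-1}
    - {"x":0,"y":0,"z":-0.11,"spin":0,"fingers":1}
    - {"x":0,"y":-0.06,"z":-0.17,"spin":0,"fingers":1}
    - {"x":0,"y":-0.12,"z":-0.2,"spin":0,"fingers":1}
    - {"x":0,"y":-0.18,"z":-0.2,"spin":0,"fingers":1}
    - {"x":0,"y":-0.24,"z":-0.2,"spin":0,"fingers":1}
    - {"x":0,"y":-0.3,"z":-0.2,"spin":0,"fingers":1}
    - {"x":0,"y":-0.3,"z":-0.2,"spin":0,"fingers":1}

```text
time_s: 13.48
tcp_pos: [0.4437, -0.134, 0.2353]
eef_rot: [-180.0, 0.0, -178.7]
contact_force: [0.6, 0.6, -0.1]
gripper_width: 0.0649
gripper_force: 0.0
```

```bash
python3 -c "
from h import *
st=sensors.get_state();print(st['time_s'],st['tcp_pos'],st['contact_force'])
t=cap('top','t7.png');s=cap('side','s7.png');travel(cv2.imread('pics/t7.png'),t);print(pedal(t))
a=cv2.imread('pics/s7.png')[225:325,290:390]; b=cv2.imread('pics/s7.png')[100:240,335:475]
f=lambda i:cv2.resize(i,(395,395),interpolation=cv2.INTER_CUBIC)
cv2.imwrite('pics/z7.png',np.hstack([f(a),f(b)]))
tip=st['tcp_pos']-[0,0,.019]; print('tips open',[proj(s,tip+[0,y,0]) for y in(-.044,.044)])"
```

```text
13.475 [ 0.4437276  -0.1340102   0.23527618] [ 0.57898502  0.62658381 -0.1373704 ]
0.898 (241.5, 169.375) [-0.0953 -0.0035]
0.85 (282.125, 166.375) [-0.0956 -0.004 ]
0.649 (323.5, 165.0) [-0.0973 -0.0039]
[]
tips open [array([385.60256899, 166.774756  ]), array([381.60741287, 177.18708308])]
```

View pics/z7.png

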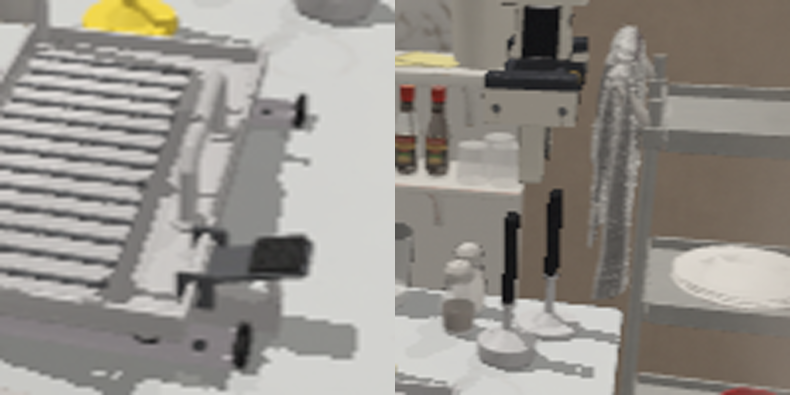

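The pedal looks nearly level, but the press dragged the rack back about 13 mm. I'll work out the pedal angle before correcting it.

```bash
python3 -c "
from h import *
s=cap('side');t=cap('top')
for n,p in(('tread c',(282,257)),('tip low',(312,268)),('tread back',(250,262)),('hinge',(205,283))):
  e,d=ray(s,290+p[0]/3.95,225+p[1]/3.95); print(n,[(e+d*(y-e[1])/d[1]).round(3) for y in (.155,.17,.185)])
im=t['pixels'].astype(int); M=((im.max(2)<80)*255).astype(np.uint8)[235:285,235:285]
for q in cv2.findContours(M,0,2)[0]:
  if cv2.contourArea(q)>15:
    b=cv2.boundingRect(q);u,v=b[0]+235+b[2]/2,b[1]+235+b[3]/2;print(b,onz(t,u,v,.04),onz(t,u,v,.06))
"
```

```text
tread c [array([0.448, 0.155, 0.034]), array([0.446, 0.17 , 0.045]), array([0.444, 0.185, 0.057])]
tip low [array([0.431, 0.155, 0.03 ]), array([0.429, 0.17 , 0.041]), array([0.427, 0.185, 0.053])]
tread back [array([0.467, 0.155, 0.027]), array([0.464, 0.17 , 0.038]), array([0.461, 0.185, 0.05 ])]
hinge [array([0.493, 0.155, 0.007]), array([0.489, 0.17 , 0.019]), array([0.486, 0.185, 0.031])]
(0, 12, 50, 16) [0.44504035 0.16700508 0.04      ] [0.44535499 0.16447603 0.06      ]
```

Call:
drive_tool:
  rows:
    - {"x":0,"y":0,"z":0,"spin":0,"fingers":-1}
    - {"x":0,"y":0,"z":0,"spin":0,"fingers":-1}

```text
time_s: 13.92
tcp_pos: [0.4443, -0.1299, 0.2355]
eef_rot: [180.0, 0.0, -178.4]
contact_force: [0.3, -0.0, 0.4]
gripper_width: 0.0717
gripper_force: 0.0
```

```bash
python3 -c "
from h import *
go([.535,.079,.05],-178.5)"
```

```text
shift [-0.0966  0.2062  0.1856] spin 0.002 t 13.925
```

Call:
drive_tool:
  rows:
    - {"x":-0.03,"y":0.06,"z":0,"spin":0,"fingers":-1}
    - {"x":-0.06,"y":0.12,"z":0,"spin":0,"fingers":-1}
    - {"x":-0.0966,"y":0.18,"z":0,"spin":0,"fingers":-1}
    - {"x":-0.0966,"y":0.206,"z":0,"spin":0,"fingers":-1}
    - {"x":-0.0966,"y":0.206,"z":0.04,"spin":0,"fingers":-1}
    - {"x":-0.0966,"y":0.206,"z":0.08,"spin":0,"fingers":-1}
    - {"x":-0.0966,"y":0.206,"z":0.12,"spin":0,"fingers":-1}
    - {"x":-0.0966,"y":0.206,"z":0.16,"spin":0,"fingers":-1}
    - {"x":-0.0966,"y":0.206,"z":0.185,"spin":0,"fingers":-1}
    - {"x":-0.0966,"y":0.206,"z":0.185,"spin":0,"fingers":-1}

```text
time_s: 15.18
tcp_pos: [0.5337, 0.0776, 0.0488]
eef_rot: [-179.9, -0.2, -178.4]
contact_force: [-0.2, 0.3, 0.7]
gripper_width: 0.0007
gripper_force: 0.0
```

Call:
drive_tool:
  rows:
    - {"x":0.005,"y":0,"z":0,"spin":0,"fingers":-1}
    - {"x":0.01,"y":0,"z":0,"spin":0,"fingers":-1}
    - {"x":0.014,"y":0,"z":0,"spin":0,"fingers":-1}
    - {"x":0.018,"y":0,"z":0,"spin":0,"fingers":-1}
    - {"x":0.021,"y":0,"z":0,"spin":0,"fingers":-1}
    - {"x":0.021,"y":0,"z":0,"spin":0,"fingers":-1}

```text
time_s: 15.92
tcp_pos: [0.5153, 0.0775, 0.0515]
eef_rot: [180.0, 0.2, -178.4]
contact_force: [4.2, 0.4, 2.3]
gripper_width: 0.0002
gripper_force: 2.1
```

Call:
drive_tool:
  rows:
    - {"x":0.003,"y":0,"z":0,"spin":0,"fingers":-1}
    - {"x":0.004,"y":0,"z":0,"spin":0,"fingers":-1}
    - {"x":0.004,"y":0,"z":0,"spin":0,"fingers":-1}

```text
time_s: 16.3
tcp_pos: [0.5151, 0.0777, 0.0518]
eef_rot: [179.9, 0.5, -178.4]
contact_force: [18.2, -6.4, -8.4]
gripper_width: 0.0006
gripper_force: 9.5
```

```bash
python3 -c "
from h import *
st=sensors.get_state();print(st['tcp_pos'],st['contact_force'])
t=cap('top','t8.png');travel(cv2.imread('pics/t8.png'),t)"
```

```text
[0.51507126 0.07770314 0.05178689] [18.24830995 -6.3703606  -8.43935623]
0.862 (241.75, 174.75) [-0.1085 -0.0041]
0.883 (282.625, 171.875) [-0.1091 -0.0051]
0.772 (323.75, 169.875) [-0.1093 -0.0042]
```

Call:
drive_tool:
  rows:
    - {"x":-0.01,"y":0,"z":0,"spin":0,"fingers":-1}
    - {"x":-0.01,"y":0,"z":-0.06,"spin":0,"fingers":-1}
    - {"x":0.03,"y":0.03,"z":-0.08,"spin":0,"fingers":-1}
    - {"x":0.07,"y":0.07,"z":-0.08,"spin":0,"fingers":-1}
    - {"x":0.07,"y":0.094,"z":-0.08,"spin":0,"fingers":-1}
    - {"x":0.07,"y":0.094,"z":-0.05,"spin":0,"fingers":-1}
    - {"x":0.07,"y":0.094,"z":-0.02,"spin":0,"fingers":-1}
    - {"x":0.07,"y":0.094,"z":0,"spin":0,"fingers":-1}
    - {"x":0.072,"y":0.094,"z":0.006,"spin":0,"fingers":-1}
    - {"x":0.072,"y":0.094,"z":0.006,"spin":0,"fingers":-1}

```text
time_s: 17.6
tcp_pos: [0.4351, 0.1685, 0.0443]
eef_rot: [-179.9, -0.1, -178.5]
contact_force: [0.4, 0.3, 1.3]
gripper_width: 0.0
gripper_force: 0.0
```

Call:
drive_tool:
  rows:
    - {"x":0.002,"y":0,"z":0.004,"spin":0,"fingers":-1}
    - {"x":0.004,"y":0,"z":0.008,"spin":0,"fingers":-1}
    - {"x":0.006,"y":0,"z":0.01,"spin":0,"fingers":-1}
    - {"x":0.006,"y":0,"z":0.01,"spin":0,"fingers":-1}

```text
time_s: 18.1
tcp_pos: [0.4298, 0.169, 0.0347]
eef_rot: [180.0, 0.0, -178.5]
contact_force: [0.7, 0.7, 0.5]
gripper_width: 0.0004
gripper_force: 0.4
```

```bash
python3 -c "
from h import *
st=sensors.get_state();print(st['tcp_pos'],st['contact_force'])
t=cap('top','t9.png');travel(cv2.imread('pics/t9.png'),t)"
```

```text
[0.42977489 0.16898516 0.03465819] [0.67461306 0.70597842 0.48195797]
0.866 (241.75, 174.625) [-0.1082 -0.0041]
0.882 (282.625, 171.875) [-0.1091 -0.0051]
0.771 (323.75, 169.875) [-0.1093 -0.0042]
```

Call:
drive_tool:
  rows:
    - {"x":0.001,"y":0,"z":0.002,"spin":0,"fingers":-1}
    - {"x":0.001,"y":0,"z":0.004,"spin":0,"fingers":-1}
    - {"x":0.001,"y":0,"z":0.005,"spin":0,"fingers":-1}
    - {"x":0.001,"y":0,"z":0.005,"spin":0,"fingers":-1}

```text
time_s: 18.65
tcp_pos: [0.4284, 0.1686, 0.0293]
eef_rot: [-180.0, -0.0, -178.5]
contact_force: [-0.3, 1.0, 0.0]
gripper_width: 0.0002
gripper_force: 0.2
```

Call:
drive_tool:
  rows:
    - {"x":0,"y":0,"z":0.002,"spin":0,"fingers":-1}
    - {"x":0,"y":0,"z":0.004,"spin":0,"fingers":-1}
    - {"x":0,"y":0,"z":0.006,"spin":0,"fingers":-1}
    - {"x":0,"y":0,"z":0.006,"spin":0,"fingers":-1}

```text
time_s: 19.15
tcp_pos: [0.4286, 0.1685, 0.0235]
eef_rot: [-180.0, -0.0, -178.5]
contact_force: [-1.2, -0.6, 4.5]
gripper_width: 0.0005
gripper_force: 2.0
```

```bash
python3 -c "
from h import *
st=sensors.get_state();print(st['tcp_pos'],st['contact_force'])
s=cap('side','s9.png');print(proj(s,[.4465-.0135,.17,.04]))
a=cv2.imread('pics/s9.png')[215:315,290:410]
cv2.imwrite('pics/z9.png',cv2.resize(a,None,fx=6,fy=6,interpolation=cv2.INTER_CUBIC))"
```

```text
[0.42864177 0.16847848 0.02349461] [-1.20394075 -0.64694016  4.48994066]
[367.17710909 292.99393283]
```

View pics/z9.png

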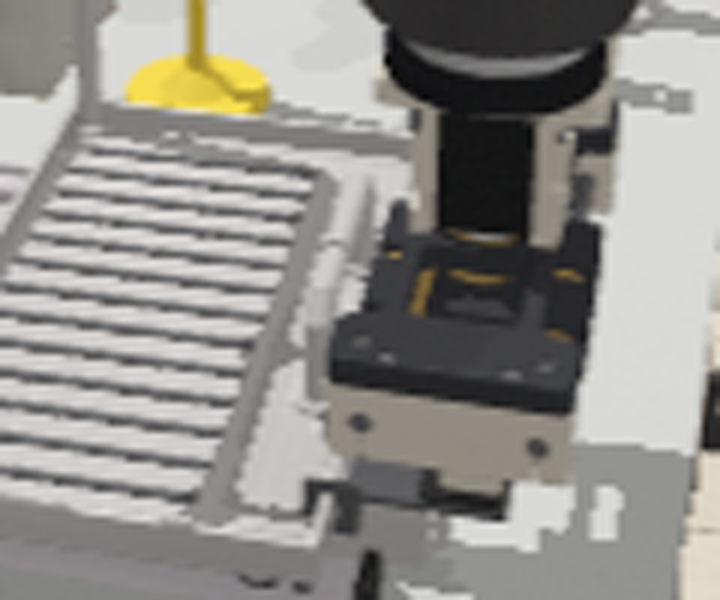

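Call:
drive_tool:
  rows:
    - {"x":0,"y":0,"z":0.002,"spin":0,"fingers":-1}
    - {"x":0,"y":0,"z":0.003,"spin":0,"fingers":-1}
    - {"x":0,"y":0,"z":0.003,"spin":0,"fingers":-1}

```text
time_s: 19.58
tcp_pos: [0.4304, 0.1689, 0.0225]
eef_rot: [180.0, 0.2, -178.4]
contact_force: [-1.1, -7.1, 26.4]
gripper_width: 0.0006
gripper_force: 12.9
```

Call:
drive_tool:
  rows:
    - {"x":0,"y":0,"z":-0.05,"spin":0,"fingers":-1}
    - {"x":0,"y":0,"z":-0.11,"spin":0,"fingers":0.3}
    - {"x":0,"y":-0.06,"z":-0.17,"spin":0,"fingers":0.3}
    - {"x":0,"y":-0.12,"z":-0.23,"spin":0,"fingers":0.3}
    - {"x":0,"y":-0.18,"z":-0.23,"spin":0,"fingers":0.3}
    - {"x":0,"y":-0.24,"z":-0.23,"spin":0,"fingers":0.3}
    - {"x":0,"y":-0.3,"z":-0.23,"spin":0,"fingers":0.3}
    - {"x":0,"y":-0.3,"z":-0.23,"spin":0,"fingers":0.3}

```text
time_s: 20.58
tcp_pos: [0.4364, -0.1338, 0.2505]
eef_rot: [-180.0, 0.0, -178.6]
contact_force: [0.4, 0.4, -0.3]
gripper_width: 0.0565
gripper_force: 0.0
```

```bash
python3 -c "
from h import *
t=cap('top','t10.png');s=cap('side','s10.png');travel(cv2.imread('pics/t10.png'),t)
im=s['pixels'].astype(int); M=np.zeros(im.shape[:2],np.uint8);M[260:320,330:400]=(im.max(2)<70)[260:320,330:400]
for q in cv2.findContours(M,0,2)[0]:
  if cv2.contourArea(q)>10:
    b=cv2.boundingRect(q);m=q.mean((0,1)); e,d=ray(s,*m);print(b,m,(e+d*(.169-e[1])/d[1]).round(3))
print('now',pedal(s));st=sensors.get_state();print(st['tcp_pos'],st['gripper_width'])
for n,roi in((t,(225,270,385,460)),(s,(160,215,365,402))):
    im=n['pixels'].astype(int); M=np.zeros(im.shape[:2],np.uint8); M[roi[0]:roi[1],roi[2]:roi[3]]=(im.max(2)<60)[roi[0]:roi[1],roi[2]:roi[3]]
    print([cv2.boundingRect(q) for q in cv2.findContours(M,0,2)[0] if cv2.contourArea(q)>15])
go([.474,-.2255,.20],-178.5)
"
```

```text
0.87 (241.625, 174.125) [-0.107  -0.0038]
0.884 (282.625, 171.25) [-0.1076 -0.0051]
0.803 (323.625, 169.25) [-0.1078 -0.004 ]
(349, 307, 4, 11) [350.55555556 312.        ] [ 0.469  0.169 -0.021]
(340, 295, 10, 9) [344.31578947 298.05263158] [0.484 0.169 0.015]
(358, 289, 16, 12) [364.47368421 295.21052632] [0.439 0.169 0.032]
now []
[ 0.43646266 -0.13353925  0.25017969] 0.0573344640783211
[(413, 259, 18, 11), (390, 256, 9, 14), (428, 239, 23, 31), (385, 234, 17, 23)]
[(373, 175, 6, 33), (388, 167, 6, 31)]
shift [-0.0354 -0.0928  0.0502] spin -0.003 t 20.675
```

The pedal is fully down and the rack is held 1.4 mm from the stop. The tools haven't moved, so I'll grasp the pounder.

Call:
drive_tool:
  rows:
    - {"x":-0.0354,"y":-0.05,"z":0,"spin":0,"fingers":0.3}
    - {"x":-0.0354,"y":-0.093,"z":0,"spin":0,"fingers":0.3}
    - {"x":-0.0354,"y":-0.093,"z":0,"spin":0,"fingers":0.3}
    - {"x":-0.0354,"y":-0.093,"z":0.02,"spin":0,"fingers":0.3}
    - {"x":-0.0354,"y":-0.093,"z":0.05,"spin":0,"fingers":0.3}
    - {"x":-0.0354,"y":-0.093,"z":0.07,"spin":0,"fingers":0.3}
    - {"x":-0.0354,"y":-0.093,"z":0.07,"spin":0,"fingers":0.3}

```text
time_s: 21.55
tcp_pos: [0.4736, -0.2221, 0.1792]
eef_rot: [180.0, -0.2, -178.4]
contact_force: [0.6, -0.5, 0.1]
gripper_width: 0.0569
gripper_force: 0.0
```

```bash
python3 -c "
from h import *
st=sensors.get_state();print(st['tcp_pos'],st['gripper_width'],st['contact_force'])
s=cap('side','s11.png')
a=cv2.imread('pics/s11.png')[120:220,330:450]
cv2.imwrite('pics/z11.png',cv2.resize(a,None,fx=6,fy=6,interpolation=cv2.INTER_CUBIC))
print(((proj(s,st['tcp_pos'])-[330,120])*6))"
```

```text
[ 0.47364585 -0.22208505  0.17917205] 0.056948535113077126 [ 0.61364277 -0.46642019  0.07413142]
[279.58324152 319.4243108 ]
```

View pics/z11.png

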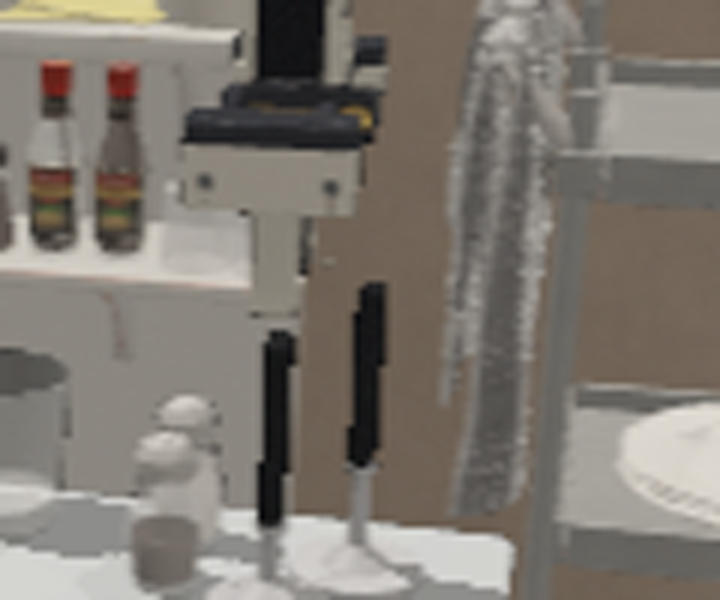

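The near fingertip is at crop (277,315) and the pounder top at (280,333), so they're aligned. The fingertip works out at about reported z + 0.018. I'll descend and grip.

Call:
drive_tool:
  newtons: 25
  rows:
    - {"x":0,"y":0,"z":0.03,"spin":0,"fingers":0.3}
    - {"x":0,"y":0,"z":0.055,"spin":0,"fingers":0.3}
    - {"x":0,"y":0,"z":0.065,"spin":0,"fingers":0.3}
    - {"x":0,"y":0,"z":0.065,"spin":0,"fingers":0.3}
    - {"x":0,"y":0,"z":0.065,"spin":0,"fingers":-1}
    - {"x":0,"y":0,"z":0.065,"spin":0,"fingers":-1}
    - {"x":0,"y":0,"z":0.065,"spin":0,"fingers":-1}
    - {"x":0,"y":0,"z":0.065,"spin":0,"fingers":-1}
    - {"x":0,"y":0,"z":0.065,"spin":0,"fingers":-1}

```text
time_s: 22.72
tcp_pos: [0.4747, -0.2233, 0.1157]
eef_rot: [-180.0, 0.0, -178.5]
contact_force: [-0.1, -0.6, 2.1]
gripper_width: 0.026
gripper_force: 25.0
```

Call:
drive_tool:
  rows:
    - {"x":0,"y":0,"z":-0.05,"spin":0,"fingers":-1}
    - {"x":0,"y":0,"z":-0.105,"spin":0,"fingers":-1}
    - {"x":0,"y":0.04,"z":-0.107,"spin":0,"fingers":-1}
    - {"x":0,"y":0.09,"z":-0.107,"spin":0,"fingers":-1}
    - {"x":0,"y":0.14,"z":-0.107,"spin":0,"fingers":-1}
    - {"x":-0.02,"y":0.19,"z":-0.107,"spin":0,"fingers":-1}
    - {"x":-0.04,"y":0.24,"z":-0.107,"spin":0,"fingers":-1}
    - {"x":-0.06,"y":0.28,"z":-0.107,"spin":0,"fingers":-1}
    - {"x":-0.065,"y":0.304,"z":-0.107,"spin":0,"fingers":-1}
    - {"x":-0.065,"y":0.304,"z":-0.107,"spin":0,"fingers":-1}

```text
time_s: 23.98
tcp_pos: [0.5311, 0.084, 0.2214]
eef_rot: [-180.0, -0.1, -178.4]
contact_force: [1.0, -0.6, -2.3]
gripper_width: 0.0258
gripper_force: 25.0
```

```bash
python3 -c "
from h import *
st=sensors.get_state();print(st['tcp_pos'],st['gripper_width'],st['contact_force'])
s=cap('side','s12.png');t=cap('top','t12.png')
a=cv2.imread('pics/s12.png')[130:250,240:360];b=cv2.imread('pics/t12.png')[140:260,230:350]
f=lambda i:cv2.resize(i,(395,395),interpolation=cv2.INTER_CUBIC)
cv2.imwrite('pics/z12.png',np.hstack([f(a),f(b)]))
print('eye exp',(proj(s,st['tcp_pos']+[0,0,.035])-[240,130])*3.292,'hook tips M,R,L',[(proj(s,p)-[240,130])*3.292 for p in([.585,.082,.258],[.589,-.018,.258],[.579,.181,.258])])"
```

```text
[0.5311291  0.08399236 0.22137532] 0.025768418750414645 [ 0.96594984 -0.55957055 -2.33751733]
eye exp [306.93430481 175.15610544] hook tips M,R,L [array([232.06745858, 165.26504017]), array([265.70955533, 120.08003277]), array([194.17150625, 220.65579693])]
```

View pics/z12.png

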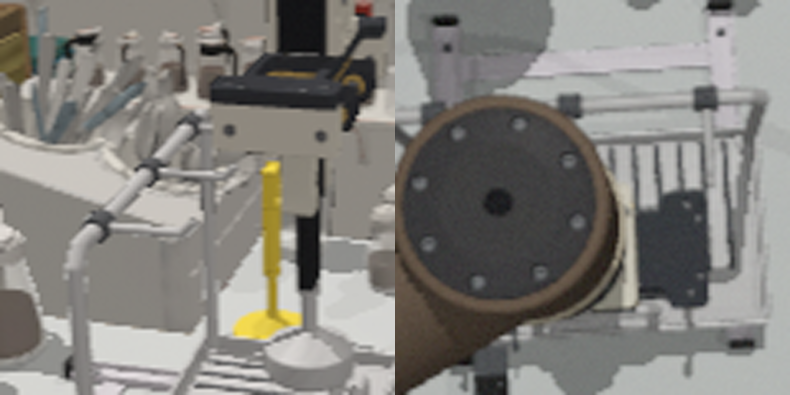

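The top view is blocked by the wrist and the side view shows the grip in line with the hook. I'll check the robot-to-camera offset numerically from the wrist cap circle.

```bash
python3 -c "
from h import *
from scipy.optimize import least_squares
t=cap('top')
obs=[]
for f,tcp,c in(('t3',[.5877,.080,.0767],(273.5,178.9)),('t12',[.5311,.084,.2214],(261.3,201.4))):
  g=cv2.imread('pics/%s.png'%f,0); r=cv2.HoughCircles(cv2.resize(g,None,fx=4,fy=4,interpolation=cv2.INTER_CUBIC),cv2.HOUGH_GRADIENT_ALT,1,50,param1=150,param2=.7,minRadius=80,maxRadius=160)
  k=[(q/4).round(2) for q in r[0]] if r is not None else None; print(f,k)
  b=min(k,key=lambda q:np.hypot(q[0]-c[0],q[1]-c[1]));obs.append((tcp,b[:2]))
fn=lambda v:np.concatenate([proj(t,np.array(p)+[v[1],v[2],v[0]])-q for p,q in obs])
s=least_squares(fn,[.5,0,0]);print('h,bx,by',s.x.round(4),s.fun.round(2))
"
```

```text
t3 [array([273.5 , 179.75,  26.72], dtype=float32), array([273.5 , 179.75,  23.81], dtype=float32), array([249.5 ,  91.75,  25.01], dtype=float32)]
t12 [array([263.25, 202.5 ,  32.15], dtype=float32), array([250.5 ,  92.5 ,  24.22], dtype=float32)]
h,bx,by [0.4083 0.0037 0.0035] [ 0.49  0.24 -0.4  -0.2 ]
```

Call:
drive_tool:
  rows:
    - {"x":0,"y":-0.005,"z":0,"spin":0,"fingers":-1}
    - {"x":0,"y":-0.005,"z":0,"spin":0,"fingers":-1}
    - {"x":-0.015,"y":-0.005,"z":0,"spin":0,"fingers":-1}
    - {"x":-0.03,"y":-0.005,"z":0,"spin":0,"fingers":-1}
    - {"x":-0.042,"y":-0.005,"z":0,"spin":0,"fingers":-1}
    - {"x":-0.05,"y":-0.005,"z":0,"spin":0,"fingers":-1}
    - {"x":-0.056,"y":-0.005,"z":0,"spin":0,"fingers":-1}
    - {"x":-0.062,"y":-0.005,"z":0,"spin":0,"fingers":-1}
    - {"x":-0.062,"y":-0.005,"z":0,"spin":0,"fingers":-1}

```text
time_s: 25.25
tcp_pos: [0.5938, 0.0791, 0.2224]
eef_rot: [-180.0, -0.0, -178.5]
contact_force: [-0.3, -0.2, -2.4]
gripper_width: 0.0262
gripper_force: 25.0
```

Call:
drive_tool:
  rows:
    - {"x":-0.007,"y":0,"z":0,"spin":0,"fingers":-1}
    - {"x":-0.014,"y":0,"z":0,"spin":0,"fingers":-1}
    - {"x":-0.02,"y":0,"z":0,"spin":0,"fingers":-1}
    - {"x":-0.02,"y":0,"z":0,"spin":0,"fingers":-1}

```text
time_s: 25.75
tcp_pos: [0.6139, 0.0796, 0.2222]
eef_rot: [-180.0, -0.0, -178.5]
contact_force: [-0.2, 0.3, -2.9]
gripper_width: 0.026
gripper_force: 25.0
```

Call:
drive_tool:
  rows:
    - {"x":0,"y":0,"z":0.004,"spin":0,"fingers":-1}
    - {"x":0,"y":0,"z":0.008,"spin":0,"fingers":-1}
    - {"x":0,"y":0,"z":0.011,"spin":0,"fingers":-1}
    - {"x":0,"y":0,"z":0.011,"spin":0,"fingers":-1}

```text
time_s: 26.25
tcp_pos: [0.6133, 0.0796, 0.2112]
eef_rot: [-180.0, -0.0, -178.5]
contact_force: [-0.8, 0.2, -2.7]
gripper_width: 0.0255
gripper_force: 25.0
```

Call:
drive_tool:
  rows:
    - {"x":0,"y":0,"z":0.003,"spin":0,"fingers":-1}
    - {"x":0,"y":0,"z":0.005,"spin":0,"fingers":-1}
    - {"x":0,"y":0,"z":0.006,"spin":0,"fingers":-1}
    - {"x":0,"y":0,"z":0.006,"spin":0,"fingers":-1}

```text
time_s: 26.75
tcp_pos: [0.6136, 0.0796, 0.2055]
eef_rot: [-180.0, 0.0, -178.5]
contact_force: [0.5, -0.0, -3.2]
gripper_width: 0.0258
gripper_force: 25.0
```

Call:
drive_tool:
  rows:
    - {"x":0,"y":0,"z":0.002,"spin":0,"fingers":-1}
    - {"x":0,"y":0,"z":0.004,"spin":0,"fingers":-1}
    - {"x":0,"y":0,"z":0.004,"spin":0,"fingers":-1}

```text
time_s: 27.12
tcp_pos: [0.6155, 0.0797, 0.2049]
eef_rot: [180.0, 0.3, -178.4]
contact_force: [-2.1, -0.2, 11.7]
gripper_width: 0.0256
gripper_force: 25.0
```

Call:
drive_tool:
  rows:
    - {"x":0,"y":0,"z":0.002,"spin":0,"fingers":-1}
    - {"x":0,"y":0,"z":0.003,"spin":0,"fingers":-1}
    - {"x":0,"y":0,"z":0.003,"spin":0,"fingers":-1}

```text
time_s: 27.5
tcp_pos: [0.6158, 0.0797, 0.2047]
eef_rot: [180.0, 0.5, -178.4]
contact_force: [-9.1, 1.6, 25.1]
gripper_width: 0.0257
gripper_force: 25.0
```

Call:
drive_tool:
  rows:
    - {"x":0,"y":0,"z":-0.0055,"spin":0,"fingers":-1}
    - {"x":0,"y":0,"z":-0.0055,"spin":0,"fingers":-0.1}
    - {"x":0,"y":0,"z":-0.0055,"spin":0,"fingers":-0.1}
    - {"x":0,"y":0,"z":-0.0055,"spin":0,"fingers":-0.1}
    - {"x":0,"y":0,"z":-0.0055,"spin":0,"fingers":-0.1}

```text
time_s: 28.12
tcp_pos: [0.6135, 0.0796, 0.2036]
eef_rot: [-180.0, -0.0, -178.5]
contact_force: [-0.2, 0.4, -0.0]
gripper_width: 0.0391
gripper_force: 0.0
```

Call:
drive_tool:
  rows:
    - {"x":0,"y":0,"z":-0.02,"spin":0,"fingers":-0.1}
    - {"x":0,"y":0,"z":-0.06,"spin":0,"fingers":0.1}
    - {"x":0,"y":0,"z":-0.1,"spin":0,"fingers":0.3}
    - {"x":0.04,"y":-0.05,"z":-0.1,"spin":0,"fingers":0.3}
    - {"x":0.09,"y":-0.11,"z":-0.1,"spin":0,"fingers":0.3}
    - {"x":0.13,"y":-0.17,"z":-0.08,"spin":0,"fingers":0.3}
    - {"x":0.17,"y":-0.23,"z":-0.06,"spin":0,"fingers":0.3}
    - {"x":0.175,"y":-0.28,"z":-0.06,"spin":0,"fingers":0.3}
    - {"x":0.175,"y":-0.28,"z":-0.06,"spin":0,"fingers":0.3}

```text
time_s: 29.25
tcp_pos: [0.4445, -0.2071, 0.2638]
eef_rot: [-180.0, -0.0, -178.6]
contact_force: [0.8, 0.3, 0.1]
gripper_width: 0.0571
gripper_force: 0.0
```

```bash
python3 -c "
from h import *
t=cap('top','t13.png');s=cap('side','s13.png')
def blobs(c,roi,th=60):
    im=c['pixels'].astype(int); M=np.zeros(im.shape[:2],np.uint8); M[roi[0]:roi[1],roi[2]:roi[3]]=(im.max(2)<th)[roi[0]:roi[1],roi[2]:roi[3]]
    return [(cv2.boundingRect(q),cv2.contourArea(q)) for q in cv2.findContours(M,0,2)[0] if cv2.contourArea(q)>8]
print('rack side',blobs(s,(150,260,260,350)));print('press side',blobs(s,(150,215,365,402)))
print('exp hang eye/top/gripbottom',[proj(s,[.613,.082,z]) for z in(.241,.261,.16)])
print('rack top',blobs(t,(150,230,265,300)),[proj(t,[.613,.082,z]) for z in(.261,.16)])
print('press top',blobs(t,(225,270,385,460)))
go([.4375,-.3146,.18],-178.5)"
```

```text
rack side [((295, 177, 9, 43), 216.5)]
press side [((380, 166, 6, 31), 100.5)]
exp hang eye/top/gripbottom [array([299.12262438, 186.0593311 ]), array([298.82060831, 177.95530833]), array([300.29241519, 217.44842764])]
rack top [((279, 183, 12, 10), 61.5)] [array([283.44029981, 185.07339192]), array([286.29031683, 190.41153732])]
press top [((446, 243, 6, 23), 14.0), ((438, 226, 19, 44), 92.0)]
shift [ 0.0099 -0.1075  0.0836] spin -0.002 t 29.35
```

The pounder hangs as predicted: its blob is at side (295–304, 177–220). The press was knocked, its side column moved from 388 to 380. I'll move the arm aside and measure it again.

Call:
drive_tool:
  rows:
    - {"x":0,"y":0.06,"z":0,"spin":0,"fingers":0.3}
    - {"x":0,"y":0.12,"z":0,"spin":0,"fingers":0.3}
    - {"x":0,"y":0.18,"z":0,"spin":0,"fingers":0.3}
    - {"x":0,"y":0.18,"z":0,"spin":0,"fingers":0.3}
    - {"x":0,"y":0.18,"z":0,"spin":0,"fingers":0.3}

```text
time_s: 29.98
tcp_pos: [0.4414, -0.0243, 0.2641]
eef_rot: [180.0, 0.0, -178.3]
contact_force: [0.2, -0.1, 0.9]
gripper_width: 0.057
gripper_force: 0.0
```

```bash
cat >> h.py <<'E'
def blobs(c,roi,th=60,a=15):
    im=c['pixels'].astype(int); M=np.zeros(im.shape[:2],np.uint8); M[roi[0]:roi[1],roi[2]:roi[3]]=(im.max(2)<th)[roi[0]:roi[1],roi[2]:roi[3]]
    return [(cv2.boundingRect(q),cv2.contourArea(q),[np.round(x,1) for x in cv2.minAreaRect(q)]) for q in cv2.findContours(M,0,2)[0] if cv2.contourArea(q)>a]
E
python3 -c "
from h import *
t=cap('top','t14.png');s=cap('side','s14.png')
bs=blobs(s,(150,215,365,402));bt=blobs(t,(215,275,395,470));print(bs,bt)
"
```

```text
[((380, 166, 6, 31), 99.0, [array([382.3, 181. ]), array([ 4.4, 30.2]), np.float64(3.8)])] [((429, 242, 19, 5), 65.5, [array([438., 244.]), array([ 4., 18.]), np.float64(90.0)])]
```

```bash
python3 -c "
from h import *
t=cap('top');s=cap('side')
p=onz(t,443,244.5,.171);print(p,tri(t,(443,244.5),s,(383,166.4)),onz(t,439,217,.09))
im=s['pixels'];go([p[0],p[1],.18],-178.5)"
```

```text
[ 0.46320176 -0.31857916  0.171     ] (array([ 0.464659  , -0.31869552,  0.16993335]), np.float64(0.002940093846487334)) [ 0.53891589 -0.33470746  0.09      ]
shift [-0.0146 -0.2931  0.0839] spin -0.001 t 30.175
```

Call:
drive_tool:
  rows:
    - {"x":-0.0155,"y":-0.06,"z":0,"spin":0,"fingers":0.3}
    - {"x":-0.0155,"y":-0.12,"z":0,"spin":0,"fingers":0.3}
    - {"x":-0.0155,"y":-0.18,"z":0,"spin":0,"fingers":0.3}
    - {"x":-0.0155,"y":-0.24,"z":0,"spin":0,"fingers":0.3}
    - {"x":-0.0155,"y":-0.293,"z":0,"spin":0,"fingers":0.3}
    - {"x":-0.0155,"y":-0.293,"z":0,"spin":0,"fingers":0.3}
    - {"x":-0.0155,"y":-0.293,"z":0.05,"spin":0,"fingers":0.3}
    - {"x":-0.0155,"y":-0.293,"z":0.084,"spin":0,"fingers":0.3}
    - {"x":-0.0155,"y":-0.293,"z":0.084,"spin":0,"fingers":0.3}

```text
time_s: 31.3
tcp_pos: [0.4625, -0.3172, 0.1776]
eef_rot: [179.9, -0.3, -178.5]
contact_force: [0.0, 0.1, 0.7]
gripper_width: 0.0571
gripper_force: 0.0
```

```bash
python3 -c "
from h import *
s=cap('side');print(blobs(s,(150,215,365,402),60,5));go([.464,-.3185,.1145],-178.5)
e=sensors.get_state()['tcp_pos'];print(e,proj(s,[e[0],e[1],.171]))"
```

```text
[((380, 166, 6, 31), 100.5, [array([382.3, 181. ]), array([ 4.4, 30.2]), np.float64(3.8)])]
shift [-0.0002 -0.0007  0.0654] spin -0.0 t 31.35
[ 0.46393942 -0.31777324  0.17986155] [383.6700567  166.19185326]
```

Aligned: the press top is at (383,166) and the projection at (383.7,166.2). Descend and grip.

Call:
drive_tool:
  newtons: 25
  rows:
    - {"x":0,"y":-0.001,"z":0.03,"spin":0,"fingers":0.3}
    - {"x":0,"y":-0.001,"z":0.055,"spin":0,"fingers":0.3}
    - {"x":0,"y":-0.001,"z":0.065,"spin":0,"fingers":0.3}
    - {"x":0,"y":-0.001,"z":0.065,"spin":0,"fingers":0.3}
    - {"x":0,"y":-0.001,"z":0.065,"spin":0,"fingers":-1}
    - {"x":0,"y":-0.001,"z":0.065,"spin":0,"fingers":-1}
    - {"x":0,"y":-0.001,"z":0.065,"spin":0,"fingers":-1}
    - {"x":0,"y":-0.001,"z":0.065,"spin":0,"fingers":-1}
    - {"x":0,"y":-0.001,"z":0.065,"spin":0,"fingers":-1}

```text
time_s: 32.48
tcp_pos: [0.465, -0.3186, 0.1153]
eef_rot: [-180.0, 0.0, -178.5]
contact_force: [0.8, 0.4, 1.0]
gripper_width: 0.0264
gripper_force: 25.0
```

Call:
drive_tool:
  rows:
    - {"x":0,"y":0,"z":-0.05,"spin":0,"fingers":-1}
    - {"x":0,"y":0,"z":-0.105,"spin":0,"fingers":-1}
    - {"x":0,"y":0.04,"z":-0.1055,"spin":0,"fingers":-1}
    - {"x":0,"y":0.09,"z":-0.1055,"spin":0,"fingers":-1}
    - {"x":0,"y":0.14,"z":-0.1055,"spin":0,"fingers":-1}
    - {"x":0,"y":0.19,"z":-0.1055,"spin":0,"fingers":-1}
    - {"x":-0.02,"y":0.24,"z":-0.1055,"spin":0,"fingers":-1}
    - {"x":-0.05,"y":0.28,"z":-0.1055,"spin":0,"fingers":-1}
    - {"x":-0.068,"y":0.298,"z":-0.1055,"spin":0,"fingers":-1}
    - {"x":-0.068,"y":0.298,"z":-0.1055,"spin":0,"fingers":-1}

```text
time_s: 33.72
tcp_pos: [0.5251, -0.0177, 0.2194]
eef_rot: [-180.0, -0.1, -178.4]
contact_force: [-0.3, 0.8, -4.2]
gripper_width: 0.0258
gripper_force: 25.0
```

Call:
drive_tool:
  rows:
    - {"x":0,"y":0,"z":0,"spin":0,"fingers":-1}
    - {"x":0,"y":0,"z":0,"spin":0,"fingers":-1}

```text
time_s: 33.98
tcp_pos: [0.524, -0.0196, 0.2204]
eef_rot: [-180.0, -0.0, -178.5]
contact_force: [0.2, -0.6, -3.2]
gripper_width: 0.0263
gripper_force: 25.0
```

Call:
drive_tool:
  rows:
    - {"x":0,"y":-0.003,"z":0,"spin":0,"fingers":-1}
    - {"x":-0.02,"y":-0.003,"z":0,"spin":0,"fingers":-1}
    - {"x":-0.038,"y":-0.003,"z":0,"spin":0,"fingers":-1}
    - {"x":-0.05,"y":-0.003,"z":0,"spin":0,"fingers":-1}
    - {"x":-0.06,"y":-0.003,"z":0,"spin":0,"fingers":-1}
    - {"x":-0.066,"y":-0.003,"z":0,"spin":0,"fingers":-1}
    - {"x":-0.072,"y":-0.003,"z":0,"spin":0,"fingers":-1}
    - {"x":-0.072,"y":-0.003,"z":0,"spin":0,"fingers":-1}

```text
time_s: 34.98
tcp_pos: [0.5969, -0.0198, 0.2204]
eef_rot: [-180.0, -0.0, -178.5]
contact_force: [-0.2, -0.5, -3.0]
gripper_width: 0.0258
gripper_force: 25.0
```

Call:
drive_tool:
  rows:
    - {"x":-0.007,"y":0,"z":0,"spin":0,"fingers":-1}
    - {"x":-0.014,"y":0,"z":0,"spin":0,"fingers":-1}
    - {"x":-0.02,"y":0,"z":0,"spin":0,"fingers":-1}
    - {"x":-0.02,"y":0,"z":0,"spin":0,"fingers":-1}

```text
time_s: 35.48
tcp_pos: [0.6171, -0.0193, 0.2202]
eef_rot: [-180.0, -0.0, -178.5]
contact_force: [-0.6, 1.2, -3.7]
gripper_width: 0.0256
gripper_force: 25.0
```

Through with no contact. Now lower onto the hook (rest expected near reported z 0.204).

Call:
drive_tool:
  rows:
    - {"x":0,"y":0,"z":0.004,"spin":0,"fingers":-1}
    - {"x":0,"y":0,"z":0.008,"spin":0,"fingers":-1}
    - {"x":0,"y":0,"z":0.012,"spin":0,"fingers":-1}
    - {"x":0,"y":0,"z":0.015,"spin":0,"fingers":-1}
    - {"x":0,"y":0,"z":0.017,"spin":0,"fingers":-1}
    - {"x":0,"y":0,"z":0.018,"spin":0,"fingers":-1}
    - {"x":0,"y":0,"z":0.018,"spin":0,"fingers":-1}

```text
time_s: 36.35
tcp_pos: [0.6169, -0.0193, 0.2046]
eef_rot: [-180.0, 0.1, -178.4]
contact_force: [-5.7, 1.2, 8.2]
gripper_width: 0.0261
gripper_force: 25.0
```

Contact at z 0.2046, as with the first tool. Ease off, release, and back away.

Call:
drive_tool:
  rows:
    - {"x":0,"y":0,"z":-0.002,"spin":0,"fingers":-1}
    - {"x":0,"y":0,"z":-0.002,"spin":0,"fingers":-0.1}
    - {"x":0,"y":0,"z":-0.002,"spin":0,"fingers":-0.1}
    - {"x":0,"y":0,"z":-0.002,"spin":0,"fingers":-0.1}
    - {"x":0,"y":0,"z":-0.002,"spin":0,"fingers":-0.1}

```text
time_s: 36.98
tcp_pos: [0.6168, -0.0193, 0.2045]
eef_rot: [-180.0, 0.0, -178.5]
contact_force: [0.2, -0.2, 0.4]
gripper_width: 0.0395
gripper_force: 0.0
```

Call:
drive_tool:
  rows:
    - {"x":0,"y":0,"z":-0.02,"spin":0,"fingers":-0.1}
    - {"x":0,"y":0,"z":-0.06,"spin":0,"fingers":0.1}
    - {"x":0,"y":0,"z":-0.1,"spin":0,"fingers":0.1}
    - {"x":0.05,"y":-0.03,"z":-0.1,"spin":0,"fingers":0.1}
    - {"x":0.11,"y":-0.06,"z":-0.1,"spin":0,"fingers":0.1}
    - {"x":0.16,"y":-0.1,"z":-0.1,"spin":0,"fingers":0.1}
    - {"x":0.17,"y":-0.15,"z":-0.1,"spin":0,"fingers":0.1}
    - {"x":0.17,"y":-0.15,"z":-0.1,"spin":0,"fingers":0.1}

```text
time_s: 37.98
tcp_pos: [0.4494, -0.1764, 0.3052]
eef_rot: [-180.0, 0.1, -178.7]
contact_force: [-1.5, 0.5, 0.2]
gripper_width: 0.0483
gripper_force: 0.0
```

```bash
python3 -c "
from h import *
t=cap('top','t15.png');s=cap('side','s15.png');travel(cv2.imread('pics/t15.png'),t)
print('rack side',blobs(s,(150,260,260,370)),[proj(s,[.616,-.018,z]) for z in(.261,.16)])
print(blobs(t,(160,230,265,345)),[proj(t,[.616,-.018,z]) for z in(.261,.16)])
print('left on counter',blobs(s,(150,215,365,402)))
print('pedal',blobs(s,(280,305,330,400),70,8));st=sensors.get_state();print(st['tcp_pos'],st['gripper_width'])
"
```

```text
0.869 (241.625, 173.5) [-0.1054 -0.0038]
0.89 (282.625, 170.75) [-0.1063 -0.0051]
0.793 (323.75, 168.625) [-0.1062 -0.0043]
rack side [((295, 177, 9, 43), 218.0, [array([299., 198.]), array([42. ,  7.4]), np.float64(88.1)]), ((306, 164, 8, 39), 173.0, [array([309.5, 183. ]), array([38.,  7.]), np.float64(90.0)])] [array([310.44265627, 164.56072349]), array([311.32072963, 201.04082246])]
[((279, 183, 12, 10), 57.0, [array([284.5, 187.5]), array([ 9., 11.]), np.float64(90.0)]), ((320, 181, 11, 10), 55.0, [array([325. , 185.5]), array([ 9., 10.]), np.float64(90.0)])] [array([325.21865884, 182.96478828]), array([324.44816518, 188.47791378])]
left on counter []
pedal [((340, 295, 10, 9), 21.5, [array([344. , 299.1]), array([9.2, 7.4]), np.float64(9.5)]), ((358, 289, 16, 12), 115.5, [array([365.5, 294.9]), array([14.5, 10.5]), np.float64(9.5)]), ((343, 284, 9, 5), 8.5, [array([347.1, 285.7]), array([8.3, 3.8]), np.float64(8.1)])]
[ 0.45058615 -0.17430586  0.30464913] 0.04820989262013562
```

Both tools hang: the blobs are at side (299,198) and (309,183), matching the predictions. Next I pinch the pedal and lift it along its arc.

```bash
python3 -c "
from h import *
t=cap('top');s=cap('side')
for b in blobs(t,(235,275,240,275),75,6): u,v=b[2][0]; print(b[0],b[2],onz(t,u,v,.04))
go([.431,.168,.10],-178.5)"
```

```text
(246, 245, 10, 8) [array([250.5, 248.5]), array([7., 9.]), np.float64(90.0)] [0.46398925 0.19387218 0.04      ]
shift [0.0108 0.3417 0.2044] spin 0.001 t 38.175
```

```bash
python3 -c "
from h import *
t=cap('top');p=proj(t,[.436,.169,.04]);print(p)
u,v=int(p[0]),int(p[1])
for w in range(v-6,v+10,2): print(w,t['pixels'][w,u-14:u+15].max(1))
for x in(.415,.436,.46): print(proj(t,[x,.184,.04]),proj(t,[x,.154,.04]))"
```

```text
[259.31763092 258.22729019]
252 [163 140 108 108 110 113 112 110  85  67  92  89  85  96 101 103 103 104
 101 101 106 103 101 103 103 103 104 105 105]
254 [180 169 166 165 141 111 110 152 139  71  93  88  86 100 107 103 105 105
 107 107 105 106 108 110 108 108 107 106 107]
256 [181 175 176 176 151 109 110 152 141  73  94  89  88 101 108 108 106 106
 108 105 109 107 108 110 106 107 109 107 106]
258 [179 175 176 175 177 150 146 171 137  72  93  83  85 104 109 108 112 110
 110 111 110 109 110 106 107 108 109 106 109]
260 [183 183 182 182 182 182 184 181 142  73  94  81  85 100 111 109 108 109
 109 108 108 111 107 110 108 111 110 106 111]
262 [184 184 184 184 184 184 184 184 146  75  94  85  84 106 107 109 107 108
 108 107 105 109 110 108 106 106 108 108 106]
264 [183 184 184 184 183 184 185 185 145  70  92  89  87  99 106 104 108 107
 109 104 105 104 106 104 107 106 104 105 104]
266 [184 184 183 184 183 184 183 183 143  68  88  88  83  98 106 104 105 105
 105 106 104 104 105 106 105 108 103 103 106]
[254.06382198 265.82972939] [264.66640696 265.58472455]
[254.02563264 258.34841867] [264.60798975 258.10619924]
[253.98216589 249.83325875] [264.54149972 249.59419884]
```

Call:
drive_tool:
  newtons: 15
  rows:
    - {"x":0.011,"y":0.06,"z":0,"spin":0,"fingers":-0.08}
    - {"x":0.011,"y":0.12,"z":0,"spin":0,"fingers":-0.08}
    - {"x":0.011,"y":0.18,"z":0,"spin":0,"fingers":-0.08}
    - {"x":0.011,"y":0.24,"z":0,"spin":0,"fingers":-0.08}
    - {"x":0.011,"y":0.3,"z":0.04,"spin":0,"fingers":-0.08}
    - {"x":0.011,"y":0.342,"z":0.09,"spin":0,"fingers":-0.08}
    - {"x":0.011,"y":0.342,"z":0.14,"spin":0,"fingers":-0.08}
    - {"x":0.011,"y":0.342,"z":0.19,"spin":0,"fingers":-0.08}
    - {"x":0.011,"y":0.342,"z":0.235,"spin":0,"fingers":-0.08}
    - {"x":0.011,"y":0.342,"z":0.235,"spin":0,"fingers":-0.08}

```text
time_s: 39.48
tcp_pos: [0.4285, 0.167, 0.0669]
eef_rot: [-179.7, -0.3, -178.4]
contact_force: [0.4, 0.6, 1.1]
gripper_width: 0.0402
gripper_force: 0.0
```

```bash
python3 -c "
from h import *
st=sensors.get_state();print(st['contact_force'],st['gripper_width']);go([.431,.1685,.013],-178.5)"
```

```text
[0.3743708  0.62460898 1.08404057] 0.0402123163883546
shift [-0.0029  0.0017  0.0539] spin 0.002 t 39.475
```

Call:
drive_tool:
  rows:
    - {"x":-0.001,"y":0.001,"z":0.02,"spin":0,"fingers":-0.08}
    - {"x":-0.001,"y":0.001,"z":0.04,"spin":0,"fingers":-0.08}
    - {"x":-0.001,"y":0.001,"z":0.05,"spin":0,"fingers":-0.08}
    - {"x":-0.001,"y":0.001,"z":0.055,"spin":0,"fingers":-0.08}
    - {"x":-0.001,"y":0.001,"z":0.055,"spin":0,"fingers":-0.08}

```text
time_s: 40.1
tcp_pos: [0.4319, 0.1692, 0.0151]
eef_rot: [180.0, 0.0, -178.4]
contact_force: [0.2, 0.2, -0.1]
gripper_width: 0.0398
gripper_force: 0.0
```

Call:
drive_tool:
  rows:
    - {"x":0,"y":0,"z":0.005,"spin":0,"fingers":-0.08}
    - {"x":0,"y":0,"z":0.005,"spin":0,"fingers":-1}
    - {"x":0,"y":0,"z":0.005,"spin":0,"fingers":-1}
    - {"x":0,"y":0,"z":0.005,"spin":0,"fingers":-1}
    - {"x":0,"y":0,"z":0.005,"spin":0,"fingers":-1}

```text
time_s: 40.72
tcp_pos: [0.4316, 0.1697, 0.0096]
eef_rot: [179.9, 0.0, -178.4]
contact_force: [-3.3, 4.7, -2.1]
gripper_width: 0.0303
gripper_force: 15.0
```

Call:
drive_tool:
  newtons: 20
  rows:
    - {"x":0,"y":0,"z":-0.0075,"spin":0,"fingers":-1}
    - {"x":-0.0018,"y":0,"z":-0.0148,"spin":0,"fingers":-1}
    - {"x":-0.0042,"y":0,"z":-0.0217,"spin":0,"fingers":-1}
    - {"x":-0.0075,"y":0,"z":-0.028,"spin":0,"fingers":-1}
    - {"x":-0.0115,"y":0,"z":-0.034,"spin":0,"fingers":-1}
    - {"x":-0.012,"y":0,"z":-0.035,"spin":0,"fingers":-1}
    - {"x":-0.012,"y":0,"z":-0.035,"spin":0,"fingers":-1}

```text
time_s: 41.6
tcp_pos: [0.4441, 0.1701, 0.0448]
eef_rot: [179.9, 0.1, -178.5]
contact_force: [-0.1, 5.6, -6.0]
gripper_width: 0.0295
gripper_force: 20.0
```

```bash
python3 -c "
from h import *
t=cap('top','t16.png');s=cap('side','s16.png');travel(cv2.imread('pics/t16.png'),t)
print(blobs(s,(255,310,320,400),70,8))"
```

```text
0.885 (241.625, 173.625) [-0.1057 -0.0038]
0.894 (282.625, 170.75) [-0.1063 -0.0051]
0.786 (323.75, 168.625) [-0.1062 -0.0043]
[((340, 295, 8, 9), 19.5, [array([343.5, 299. ]), array([8., 7.]), np.float64(90.0)]), ((337, 255, 44, 19), 617.5, [array([358.3, 262.3]), array([42.4, 18.2]), np.float64(5.7)])]
```

Call:
drive_tool:
  rows:
    - {"x":-0.001,"y":0,"z":-0.002,"spin":0,"fingers":-1}
    - {"x":-0.002,"y":0,"z":-0.003,"spin":0,"fingers":-1}
    - {"x":-0.002,"y":0,"z":-0.003,"spin":0,"fingers":-1}

```text
time_s: 42.08
tcp_pos: [0.4459, 0.1702, 0.0476]
eef_rot: [179.9, 0.0, -178.5]
contact_force: [0.8, 6.3, -8.0]
gripper_width: 0.0297
gripper_force: 20.0
```

Call:
drive_tool:
  rows:
    - {"x":0,"y":0,"z":0.001,"spin":0,"fingers":0.0}
    - {"x":0,"y":0,"z":0.001,"spin":0,"fingers":0.0}
    - {"x":0,"y":0,"z":0.001,"spin":0,"fingers":0.0}
    - {"x":0,"y":0,"z":-0.05,"spin":0,"fingers":0.0}
    - {"x":0,"y":0,"z":-0.1,"spin":0,"fingers":-1}
    - {"x":0,"y":-0.06,"z":-0.15,"spin":0,"fingers":-1}
    - {"x":0,"y":-0.12,"z":-0.2,"spin":0,"fingers":-1}
    - {"x":0,"y":-0.18,"z":-0.2,"spin":0,"fingers":-1}
    - {"x":0,"y":-0.24,"z":-0.2,"spin":0,"fingers":-1}
    - {"x":0,"y":-0.24,"z":-0.2,"spin":0,"fingers":-1}

```text
time_s: 43.32
tcp_pos: [0.4514, -0.0736, 0.2482]
eef_rot: [-180.0, 0.0, -178.6]
contact_force: [0.5, -0.4, 0.8]
gripper_width: 0.0003
gripper_force: 0.0
```

```bash
python3 -c "
from h import *
t=cap('top','t17.png');s=cap('side','s17.png');travel(cv2.imread('pics/t17.png'),t)
B=blobs(s,(255,310,320,400),70,8);print(B)
for b in B:
  e,d=ray(s,*b[2][0]);print((e+d*(.17-e[1])/d[1]).round(3))
# reference: initial pedal blob in side0
r=blobs({'pixels':cv2.imread('pics/side0.png')},(255,300,290,345),70,8);print('ref',r)
for b in r:
  e,d=ray(s,*b[2][0]);print((e+d*(.174-e[1])/d[1]).round(3))"
```

```text
0.882 (241.625, 173.625) [-0.1057 -0.0038]
0.891 (282.625, 170.75) [-0.1063 -0.0051]
0.792 (323.625, 168.75) [-0.1065 -0.004 ]
[((340, 294, 9, 10), 23.5, [array([344. , 298.5]), array([9., 8.]), np.float64(90.0)]), ((350, 276, 16, 18), 87.5, [array([357.5, 284.5]), array([ 8. , 21.9]), np.float64(56.3)])]
[0.485 0.17  0.014]
[0.455 0.17  0.058]
ref [((293, 288, 8, 9), 15.0, [array([296.5, 292. ]), array([8., 7.]), np.float64(90.0)]), ((304, 270, 16, 17), 71.0, [array([311.2, 278. ]), array([ 6.9, 20.8]), np.float64(56.3)])]
[0.596 0.174 0.013]
[0.56  0.174 0.059]
```

The pedal is up (same slope as at the start) and the rack is still out. Now push it back from in front of the handle.

```bash
python3 -c "
from h import *
go([.46,.077,.042],-178.5)"
```

```text
shift [-0.0119  0.1497  0.2057] spin -0.003 t 43.425
```

Call:
drive_tool:
  rows:
    - {"x":-0.01,"y":0.05,"z":0,"spin":0,"fingers":-1}
    - {"x":-0.01,"y":0.1,"z":0,"spin":0,"fingers":-1}
    - {"x":-0.01,"y":0.15,"z":0,"spin":0,"fingers":-1}
    - {"x":-0.01,"y":0.15,"z":0,"spin":0,"fingers":-1}
    - {"x":-0.01,"y":0.15,"z":0.05,"spin":0,"fingers":-1}
    - {"x":-0.01,"y":0.15,"z":0.1,"spin":0,"fingers":-1}
    - {"x":-0.01,"y":0.15,"z":0.15,"spin":0,"fingers":-1}
    - {"x":-0.01,"y":0.15,"z":0.19,"spin":0,"fingers":-1}
    - {"x":-0.01,"y":0.15,"z":0.206,"spin":0,"fingers":-1}
    - {"x":-0.01,"y":0.15,"z":0.206,"spin":0,"fingers":-1}

```text
time_s: 44.68
tcp_pos: [0.457, 0.0787, 0.0404]
eef_rot: [-179.9, -0.2, -178.5]
contact_force: [-0.4, 0.8, 0.7]
gripper_width: 0.0005
gripper_force: 0.0
```

Call:
drive_tool:
  rows:
    - {"x":-0.01,"y":0,"z":0,"spin":0,"fingers":-1}
    - {"x":-0.018,"y":0,"z":0,"spin":0,"fingers":-1}
    - {"x":-0.024,"y":0,"z":0,"spin":0,"fingers":-1}
    - {"x":-0.03,"y":0,"z":0,"spin":0,"fingers":-1}
    - {"x":-0.038,"y":0,"z":0,"spin":0,"fingers":-1}
    - {"x":-0.046,"y":0,"z":0,"spin":0,"fingers":-1}
    - {"x":-0.054,"y":0,"z":0,"spin":0,"fingers":-1}
    - {"x":-0.062,"y":0,"z":0,"spin":0,"fingers":-1}
    - {"x":-0.068,"y":0,"z":0,"spin":0,"fingers":-1}
    - {"x":-0.072,"y":0,"z":0,"spin":0,"fingers":-1}

```text
time_s: 45.92
tcp_pos: [0.5303, 0.0814, 0.0414]
eef_rot: [180.0, -0.0, -178.5]
contact_force: [-2.5, 1.7, 1.0]
gripper_width: 0.0002
gripper_force: 1.2
```

```bash
python3 -c "
from h import *
t=cap('top','t18.png');travel(cv2.imread('pics/t18.png'),t,(125,190));s=cap('side')
print('tools',blobs(s,(130,260,250,330)))"
```

```text
0.866 (240.875, 154.875) [-0.0595 -0.002 ]
0.938 (281.375, 151.75) [-0.0594 -0.0026]
0.801 (322.5, 149.75) [-0.0595 -0.0023]
tools [((307, 237, 23, 7), 61.0, [array([318. , 240.1]), array([22.6,  3.7]), np.float64(6.7)]), ((276, 176, 8, 42), 227.5, [array([279.5, 196.5]), array([41.,  7.]), np.float64(90.0)]), ((289, 163, 7, 39), 176.5, [array([292., 182.]), array([38.,  6.]), np.float64(90.0)]), ((313, 139, 17, 94), 953.0, [array([321. , 185.5]), array([16., 93.]), np.float64(0.0)]), ((313, 132, 17, 5), 19.0, [array([320.9, 134.6]), array([16.5,  2.2]), np.float64(10.3)])]
```

Call:
drive_tool:
  rows:
    - {"x":-0.006,"y":0,"z":0,"spin":0,"fingers":-1}
    - {"x":-0.014,"y":0,"z":0,"spin":0,"fingers":-1}
    - {"x":-0.022,"y":0,"z":0,"spin":0,"fingers":-1}
    - {"x":-0.03,"y":0,"z":0,"spin":0,"fingers":-1}
    - {"x":-0.038,"y":0,"z":0,"spin":0,"fingers":-1}
    - {"x":-0.046,"y":0,"z":0,"spin":0,"fingers":-1}
    - {"x":-0.052,"y":0,"z":0,"spin":0,"fingers":-1}
    - {"x":-0.056,"y":0,"z":0,"spin":0,"fingers":-1}
    - {"x":-0.059,"y":0,"z":0,"spin":0,"fingers":-1}
    - {"x":-0.061,"y":0,"z":0,"spin":0,"fingers":-1}

```text
time_s: 47.28
tcp_pos: [0.5909, 0.083, 0.0414]
eef_rot: [-180.0, -0.0, -178.5]
contact_force: [-2.3, 1.9, 0.6]
gripper_width: 0.0004
gripper_force: 1.4
```

Call:
drive_tool:
  rows:
    - {"x":-0.002,"y":0,"z":0,"spin":0,"fingers":-1}
    - {"x":-0.004,"y":0,"z":0,"spin":0,"fingers":-1}
    - {"x":-0.006,"y":0,"z":0,"spin":0,"fingers":-1}
    - {"x":-0.008,"y":0,"z":0,"spin":0,"fingers":-1}
    - {"x":-0.009,"y":0,"z":0,"spin":0,"fingers":-1}
    - {"x":-0.009,"y":0,"z":0,"spin":0,"fingers":-1}

```text
time_s: 48.02
tcp_pos: [0.6002, 0.0832, 0.0415]
eef_rot: [-180.0, 0.0, -178.5]
contact_force: [-1.5, 1.1, -0.5]
gripper_width: 0.0004
gripper_force: 0.8
```

```bash
python3 -c "
from h import *
t=cap('top','t19.png');travel(cv2.imread('pics/t19.png'),t,(115,145))"
```

```text
0.935 (240.0, 126.875) [ 0.0104 -0.    ]
0.992 (279.875, 123.875) [0.0104 0.0002]
0.942 (320.875, 122.0) [0.0101 0.0001]
```

It's now 10 mm behind its starting place. I'll push on until the rear stop gives resistance.

Call:
drive_tool:
  rows:
    - {"x":-0.002,"y":0,"z":0,"spin":0,"fingers":-1}
    - {"x":-0.003,"y":0,"z":0,"spin":0,"fingers":-1}
    - {"x":-0.004,"y":0,"z":0,"spin":0,"fingers":-1}
    - {"x":-0.004,"y":0,"z":0,"spin":0,"fingers":-1}

```text
time_s: 48.58
tcp_pos: [0.601, 0.0831, 0.0414]
eef_rot: [-180.0, -0.3, -178.5]
contact_force: [-12.9, 4.3, 8.6]
gripper_width: 0.0006
gripper_force: 6.9
```

Rear stop reached. Back off, lift clear, and check.

Call:
drive_tool:
  rows:
    - {"x":0.015,"y":0,"z":0,"spin":0,"fingers":-1}
    - {"x":0.035,"y":0,"z":0,"spin":0,"fingers":-1}
    - {"x":0.05,"y":0,"z":0,"spin":0,"fingers":-1}
    - {"x":0.06,"y":0,"z":-0.05,"spin":0,"fingers":-1}
    - {"x":0.08,"y":0,"z":-0.1,"spin":0,"fingers":-1}
    - {"x":0.1,"y":-0.05,"z":-0.15,"spin":0,"fingers":-1}
    - {"x":0.1,"y":-0.11,"z":-0.2,"spin":0,"fingers":-1}
    - {"x":0.1,"y":-0.16,"z":-0.2,"spin":0,"fingers":-1}
    - {"x":0.1,"y":-0.16,"z":-0.2,"spin":0,"fingers":-1}
    - {"x":0.1,"y":-0.16,"z":-0.2,"spin":0,"fingers":-1}

```text
time_s: 49.82
tcp_pos: [0.5081, -0.0798, 0.2415]
eef_rot: [180.0, 0.0, -178.6]
contact_force: [0.3, 0.5, 0.1]
gripper_width: 0.0005
gripper_force: 0.0
```

```bash
python3 -c "
from h import *
t=cap('top','t20.png');s=cap('side');travel(cv2.imread('pics/t20.png'),t,(115,145))
print('tools',blobs(s,(130,260,230,330)));print('exp',[proj(s,[.613+.117,.086,z]) for z in(.261,.16)],[proj(s,[.616+.117,-.014,z]) for z in(.261,.16)])
r=blobs(s,(250,300,275,345),70,8);print('pedal',r)"
```

```text
0.921 (240.0, 126.625) [ 0.011 -0.   ]
0.985 (279.875, 123.625) [0.011  0.0002]
0.932 (320.875, 121.625) [0.011  0.0001]
tools [((248, 174, 10, 41), 246.5, [array([252.5, 194. ]), array([40.2,  8.2]), np.float64(87.0)]), ((263, 162, 9, 38), 200.5, [array([267.4, 180.5]), array([37. ,  7.2]), np.float64(86.8)])]
exp [array([251.56214832, 174.46196245]), array([254.98984218, 212.91510068])] [array([267.14374668, 161.7670712 ]), array([269.67030486, 197.35366164])]
pedal [((289, 269, 25, 27), 81.0, [array([303.1, 282.1]), array([ 9.9, 32.2]), np.float64(48.6)])]
```

```bash
python3 -c "
from plant import r
print(r.close_job())"
```

```text
the job is handed in; nothing more can be done
None
```

The job is handed in, with no verdict shown. By my last camera check, the pounder hangs on the middle hook and the smash press on the right hook, the rack is against its rear stop, the pedal is up, and nothing is touching the rack.

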